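# Touch off a saw's gear housing, fit its bearing cartridges and bring the lamp over

## Robot

A 6-joint arm with a two-finger parallel gripper is mounted at the origin on the work surface. World frame = base frame: x ahead of the robot, y to its left, z up, the work surface at z = 0. Lengths are in m, angles in degrees, forces in N, time in s.
With the tool pointing down it reaches from about 0.35 to 0.875 m from the base axis. Payload 4.2 kg.
Tool frame: the origin (TCP) lies midway between the tips of the shut fingers; the grasp point (between the pads) lies r.grasp_offset behind it (r.grasp_offset is the distance from the TCP to the grasp point, in m); z points along the fingers, y is the direction in which the jaws open and shut (so a half turn about z gives the same grasp; the last joint's range is limited). The gripper opens to 85 mm and grips with 20 to 120 N. Pads are 22 mm wide; open, the fingers measure 114 mm over their backs; the gripper's body (76 mm by 85 mm) begins 54 mm behind the grasp point. The pads swing forward as they close: fully open they stand 13 mm farther back than shut.
Start: joints at [-58.923, 22.042, 0.453, 0, -68.411, -14.817], TCP at [0.175, -0.6, 0.231] pointing down, gripper open.
Joint ranges: [-179.83, 179.83], [-69.29, 118.12], [-61.27, 80.66], [-181.25, 117.63], [-171.15, -9.14], [-177.46, 177.46]. Speed limits (degrees/s): [159.86, 159.86, 180, 180, 180, 180].

## Interface

Orientations are given as a 3x3 rotation matrix whose columns are the frame's x, y, z axes.
In Python, from rig import monitor, cams, hand_in, r gives the robot as it stands. The module is installed in compiled form; this text tells all that it offers.
- The arm moves only by the shell command python3 -m handwheel 'ROWS' [FORCE]. ROWS is JSON, a list that holds one entry, the list of rows, each a list of 7 numbers: the shift along the tool's x, y, z in mm, then the turn, a rotation vector about the tool's x, y, z in rad, then the closure, from -1 (fully open) to 1 (shut). A call has 1 to 20 rows; each row shifts and turns the pose as measured when the row begins, along the tool's axes as they then stand; what a row does not reach is not made up. A row lasts 1/12 s, in which the tool goes at most 41.7 mm and 7.16 degrees, less where a joint would pass 70% of its speed; a pose out of reach is approached as far as the arm can. A call is refused whole if a number of a shift passes 41.7 or a number of a turn 0.125, either way. A call with a gripper value outside its range is refused whole. The fingers move at their own pace and stop on an object; FORCE is the grip in N (left out, the last holds). Time passes only in rows, so rows that do not move let the fingers close. It gives the time, the measured TCP pose, the force and the opening at its end, in the units of the state.
- monitor.sense(): the state, without advancing time (a new reading comes with each control period).
- cams.grab_frame(name): name is "scene" or "side" or "wrist"; returns the picture (420x560x3 uint8, red, green, blue); there is no depth.
- cams.calibration(name): a dict with "K" (3x3 intrinsics, pixels), "view" (4x4, takes a point from world to camera coordinates). Camera axes: x right, y up, looking along -z (the intrinsics and any distortion apply to the point x, -y, -z); pixel columns grow to the right and rows downward; lengths in m; the calibration is good to about 2 mm. A picture is of the moment at which its call begins: read the wrist's pose just before it. calibration takes no time and is no camera call; for the wrist camera it gives the pose at the moment of the call.
- hand_in(): hands the job in, once; it reports no verdict.
The state is a dict: "time": time; "qpos": joint angles; "joint_velocities": joint speeds; "effort": joint torques, N m; "tool_pos": TCP position; "eef_rot": TCP orientation; "wrist_force": force on the tool from outside, world axes, zero at the start; "ft_torque": the same for the moment, N m; "width": finger opening in m.
Only numpy, scipy, OpenCV 4.12 (cv2) and the standard library are available. Lean on these libraries where they do the work, as an engineer would, in place of code of your own. Each camera call takes 0.05 s, during which the arm holds its last target.

## Task

Pick up the touch probe and, with its ball, lightly touch off the clamped gear housing on its three round pads in this order: the left and then the right pad on the long side facing the robot, then the pad on the left end. Lay the probe back lengthwise on the middle of its rubber mat and fit every bearing cartridge on the bench fully home in a bore of its size (wide in wide, narrow in either narrow one). When all are in, swing the stiff bench lamp so that its head stays over the middle of the housing; leave the hammer and the grease tin alone.

Things in the scene. Friction and masses are not known exactly. Their poses are not given: they have to be found in the camera images.
- housing: cast aluminium gear housing, a block 100 (x) x 230 (y) x 52 mm high, clamped to the bench so that it does not move. Origin: centre of its underside; x points away from the robot, y along its long side to the robot's left, z up (turned up to 0.3 rad). Two clamp toes 16 mm high stick out 48 mm on its far (+x) side. Cast-on Ø30 mm touch pads stand 4 mm proud of its near and left faces.
- housing_middle (a point): centre of the housing's top face, 52 mm above the bench
- bore_wide (a point): centre of the mouth, in the housing's top face, of the wide blind bore, nearest the housing's left end (70 mm left of its middle): Ø61.6 mm, 32 mm deep with a flat floor, edge chamfered 1.5 mm; z up. A seated cartridge stands on the floor, so that 4 mm of its body and the whole boss stay above the housing.
- bore_narrow_mid (a point): centre of the mouth of the narrow bore in the middle of the housing: Ø49.6 mm, 32 mm deep, chamfered 1.5 mm; z up
- bore_narrow_end (a point): centre of the mouth of the other narrow bore, 70 mm right of the housing's middle: Ø49.6 mm, 32 mm deep, chamfered 1.5 mm; z up
- pad_left (a point): centre of the left touch pad's face on the housing's near (-x) long side, 30 mm above the bench; the face looks to the housing's -x
- pad_right (a point): centre of the right touch pad's face on the same near side, 160 mm from the left one, 30 mm above the bench; looks to the housing's -x
- pad_end (a point): centre of the touch pad's face on the housing's left end, 30 mm above the bench; looks to the housing's +y
- probe: hand-held touch probe, 160 mm long, 0.15 kg, loose, lying on the mat: a grey metal handle 85 x 30 mm and 24 mm high and a thin steel stem with a Ø14 mm ball at its front end. Origin: on the underside of the handle, 37.5 mm in front of the handle's centre (5 mm behind its front end, about the middle of the whole probe); x points to the ball, z up.
- probe_tip (a point): centre of the probe's ball (radius 7 mm): 73 mm ahead of the probe's origin along its x and 12 mm above its underside. A touch counts while the held probe's ball presses on the pad with more than half a newton for 0.1 s.
- mat: black rubber mat fixed to the bench, 230 (x) x 100 (y) x 4 mm thick, the probe's place. Origin: centre of its underside; x along its length, z up.
- cart_wide: bearing cartridge, bare steel, loose, standing upright on the bench left of the housing: wide, body Ø60 mm and 36 mm high with a 2 mm chamfered foot; on it a round grip boss Ø30 mm, 30 mm high (66 mm overall, 0.4 kg). Origin: centre of the underside; z up along its axis. May be absent.
- cart_narrow_a: bearing cartridge, bare steel, loose, standing upright on the bench left of the housing: narrow, body Ø48 mm and 36 mm high with a 2 mm chamfered foot; on it a round grip boss Ø24 mm, 30 mm high (66 mm overall, 0.3 kg). Origin: centre of the underside; z up along its axis. May be absent.
- cart_narrow_b: bearing cartridge, bare steel, loose, standing upright on the bench left of the housing: narrow, body Ø48 mm and 36 mm high with a 2 mm chamfered foot; on it a round grip boss Ø24 mm, 30 mm high (66 mm overall, 0.3 kg). Origin: centre of the underside; z up along its axis. May be absent.
- lamp_arm (a joint): angle of the bench lamp's arm about its upright post, rad, growing anticlockwise seen from above, range -1.7 to 1.2. The joint is stiff: about 3 N at the head moves it, and it stays where it is left. It starts swung off to the right; the head comes over the housing when the joint turns clockwise (value falls) by about 0.9 to 1.8 rad.
- lamp_hinge (a point): on the axis of the lamp's post, 200 mm above the bench, at the level of the arm; the post (Ø20 mm on a Ø110 mm foot) stands beyond the housing's right far corner
- lamp_head (a point): centre of the lamp's head, 208 mm from the hinge at the same level (200 mm): a grey disc Ø90 mm, from 184 to 206 mm high, with an upright black round grip Ø24 mm on its centre from 206 to 258 mm high
- hammer: hammer lying on the bench, a bystander
- grease_tin: grey tin Ø66 x 85 mm, a bystander
There are look-alikes about, which are no part of the job. Leave any green or red look-alike of the cart_wide alone.

How it is judged (in metres and radians):
On the way, in this order (a step that is already met when the one before it is completed fails the run):
1. the held probe's ball touches the left pad of the near side (distance between probe_tip and pad_left below 0.018 m and contact force between probe and housing above 0.5 N and contact force between the fingers and probe above 0.5 N), for 0.1 s.
2. then the right pad of the near side (distance between probe_tip and pad_right below 0.018 m and contact force between probe and housing above 0.5 N and contact force between the fingers and probe above 0.5 N), for 0.1 s.
3. then the pad on the left end (distance between probe_tip and pad_end below 0.018 m and contact force between probe and housing above 0.5 N and contact force between the fingers and probe above 0.5 N), for 0.1 s.
4. every cartridge is fully home in a bore of its size (horizontal distance between cart_wide and bore_wide below 0.003 m and z of cart_wide in the frame of bore_wide below -0.0285 m and angle between cart_wide's own z axis and vertical below 0.06 rad and ((horizontal distance between cart_narrow_a and bore_narrow_mid below 0.003 m and z of cart_narrow_a in the frame of bore_narrow_mid below -0.0285 m and angle between cart_narrow_a's own z axis and vertical below 0.06 rad) or (horizontal distance between cart_narrow_a and bore_narrow_end below 0.003 m and z of cart_narrow_a in the frame of bore_narrow_end below -0.0285 m and angle between cart_narrow_a's own z axis and vertical below 0.06 rad)) and ((horizontal distance between cart_narrow_b and bore_narrow_mid below 0.003 m and z of cart_narrow_b in the frame of bore_narrow_mid below -0.0285 m and angle between cart_narrow_b's own z axis and vertical below 0.06 rad) or (horizontal distance between cart_narrow_b and bore_narrow_end below 0.003 m and z of cart_narrow_b in the frame of bore_narrow_end below -0.0285 m and angle between cart_narrow_b's own z axis and vertical below 0.06 rad))), for 0.2 s.
5. then the lamp's head is over the middle of the housing and still (horizontal distance between lamp_head and housing_middle below 0.03 m and velocity of joint lamp_arm between -0.05 and 0.05 rad/s), for 0.2 s.
At the end, for the whole second after the job is handed in: Each cartridge stands in a bore of its size, within 3 mm of its centre and 3.5 mm of the floor; the lamp's head rests within 30 mm (plan view) of the housing's middle; the probe lies on the mat, its origin within 40 mm of the mat's centre and within 0.35 rad of its length (all of step 4 and all of step 5 and horizontal distance between probe and mat below 0.04 m and angle between the x axis of probe and the x axis of mat, either way round below 0.35 rad and z of probe in the frame of mat below 0.035 m and linear speed of probe below 0.02 m/s); the robot touches nothing.
It fails at once if the probe is pressed on the housing harder than 40 N (contact force between probe and housing above 40 N).
It fails at once if the hammer or the tin is moved more than 30 mm (distance of any of hammer, grease_tin from where it was at the start of the episode above 0.03 m).
Of cart_wide, cart_narrow_a, cart_narrow_b only 2 to 3 are there at a start; the rules pass over those that are not, and their reading is None.
At some moment in a run one of cart_wide, cart_narrow_a, cart_narrow_b, probe may be knocked a few centimetres aside while the robot is not near it.
It also fails if it takes over 210 s, if anything falls off the work surface, if the arm or the gripper's body presses on something with over 40 N, if the wrist force passes 120 N, or if a joint passes its speed limit or range.

## Working session

There is one attempt and no reset: what is moved stays moved. The work goes in short steps, Python scripts to look and compute and a shell command to move; the robot and the scene stay as the last step left them, time stands still between calls to the robot, and variables do not carry over. Pictures are saved under pics/ and viewed, and the job is handed in when it is done.

```bash
mkdir -p pics; ls
python3 - <<'E'
from rig import monitor,cams,hand_in,r
import cv2,numpy as np
s=monitor.sense()
print(s, r.grasp_offset)
for n in ["scene","side","wrist"]:
    c=cams.calibration(n); print(n,np.round(c["K"],1).tolist(),np.round(c["view"],3).tolist(),c.keys())
    cv2.imwrite(f"pics/a_{n}.png",cams.grab_frame(n)[:,:,::-1])
E
```

```text
pics
{'time': 0.0, 'qpos': array([-5.89216653e+01,  2.20912515e+01,  3.81062209e-01, -2.73692647e-02,
       -6.84106688e+01, -1.48169443e+01]), 'joint_velocities': array([ 0.08532421,  0.00021287, -0.06485957, -0.06888144, -0.01619283,
       -0.04218961]), 'effort': array([-1.77188052e-03, -3.92289948e+01,  1.88397485e+01,  4.18585718e+00,
       -4.75662528e-03, -8.10911956e-06]), 'tool_pos': array([ 0.17487251, -0.59944551,  0.23022937]), 'eef_rot': array([[-9.60043500e-01, -2.79849918e-01, -7.08439746e-04],
       [-2.79850793e-01,  9.60041348e-01,  2.03584748e-03],
       [ 1.10399699e-04,  2.15275956e-03, -9.99997677e-01]]), 'wrist_force': array([ 0.58247114, -0.60110709,  0.88931176]), 'ft_torque': array([-0.05994267, -0.00899092,  0.03922711]), 'width': 0.0853630183662829} 0.0187
scene [[538.4, 0.0, 271.1], [0.0, 538.4, 206.7], [0.0, 0.0, 1.0]] [[-0.259, 0.966, 0.001, 0.062], [-0.564, -0.152, 0.811, 0.209], [0.784, 0.209, 0.584, -1.918], [0.0, 0.0, 0.0, 1.0]] dict_keys(['K', 'view'])
side [[521.9, 0.0, 278.4], [0.0, 521.9, 213.5], [0.0, 0.0, 1.0]] [[0.939, -0.343, -0.021, -0.474], [0.228, 0.578, 0.783, -0.271], [-0.257, -0.74, 0.621, -1.622], [0.0, 0.0, 0.0, 1.0]] dict_keys(['K', 'view'])
wrist [[311.6, 0.0, 278.4], [0.0, 311.6, 211.6], [0.0, 0.0, 1.0]] [[-0.28, 0.96, 0.002, 0.623], [-0.919, -0.268, -0.29, 0.038], [-0.278, -0.083, 0.957, -0.38], [0.0, 0.0, 0.0, 1.0]] dict_keys(['K', 'view'])
```

View pics/a_scene.png

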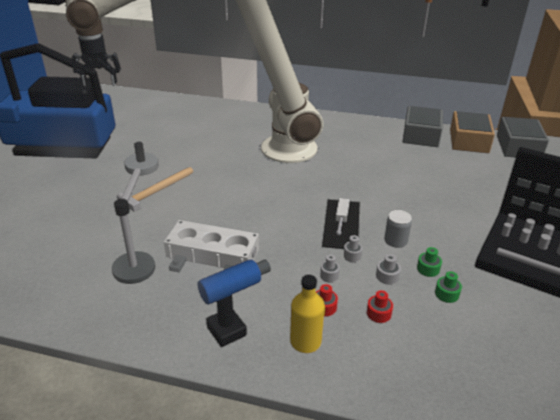

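View pics/a_side.png

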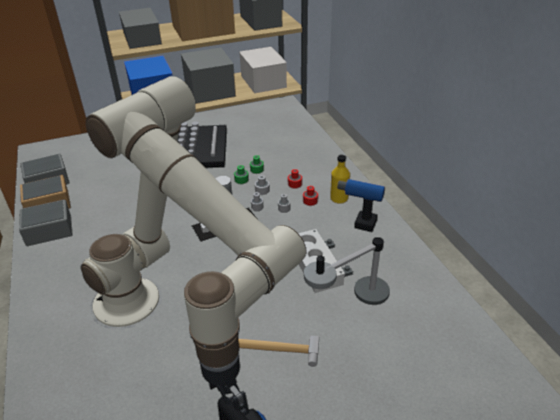

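View pics/a_wrist.png

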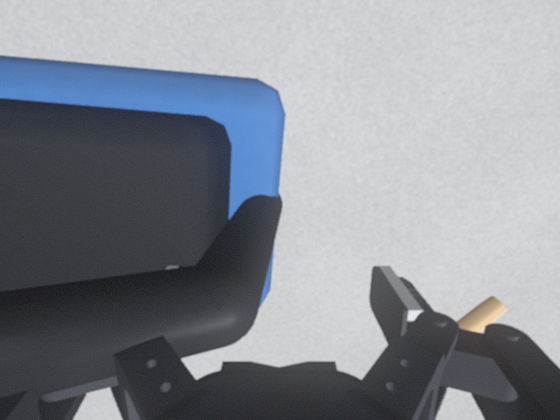

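```bash
cat > h.py <<'E'
from rig import monitor,cams,hand_in,r
import cv2,numpy as np
def ray(c,u,v):
    K=np.array(c["K"]);V=np.array(c["view"])
    d=np.array([(u-K[0,2])/K[0,0],-(v-K[1,2])/K[1,1],-1.])
    R=V[:3,:3]; return -R.T@V[:3,3], R.T@d
def pl(c,u,v,z):
    o,d=ray(c,u,v); return o+d*(z-o[2])/d[2]
def proj(c,p):
    K=np.array(c["K"]);V=np.array(c["view"]); q=V[:3,:3]@np.asarray(p,float)+V[:3,3]
    return np.array([K[0,0]*q[0]/-q[2]+K[0,2], K[1,1]*-q[1]/-q[2]+K[1,2]])
def st():
    s=monitor.sense(); R=s["eef_rot"]
    print("t",round(s["time"],2),"tcp",np.round(s["tool_pos"]*1000,1),"F",np.round(s["wrist_force"],1),"w",round(s["width"]*1000,1))
    print("R",np.round(R,3).tolist(),"q",np.round(s["qpos"],0))
    return s
def snap(n,name,crop=None,sc=1):
    c=cams.calibration(n); im=cams.grab_frame(n)[:,:,::-1].copy()
    o=im
    if crop: o=im[crop[1]:crop[3],crop[0]:crop[2]]
    o=cv2.resize(o,None,fx=sc,fy=sc,interpolation=cv2.INTER_CUBIC)
    cv2.imwrite("pics/"+name,o); return c,im
E
python3 - <<'E'
import cv2
a=cv2.imread('pics/a_scene.png')[170:330,110:420]
cv2.imwrite('pics/a_sc2.png',cv2.resize(a,None,fx=2.58,fy=2.58,interpolation=cv2.INTER_CUBIC))
a=cv2.imread('pics/a_side.png')[130:310,180:400]
cv2.imwrite('pics/a_si2.png',cv2.resize(a,None,fx=3.3,fy=3.3,interpolation=cv2.INTER_CUBIC))
E
```

```text
(no output)
```

View pics/a_sc2.png

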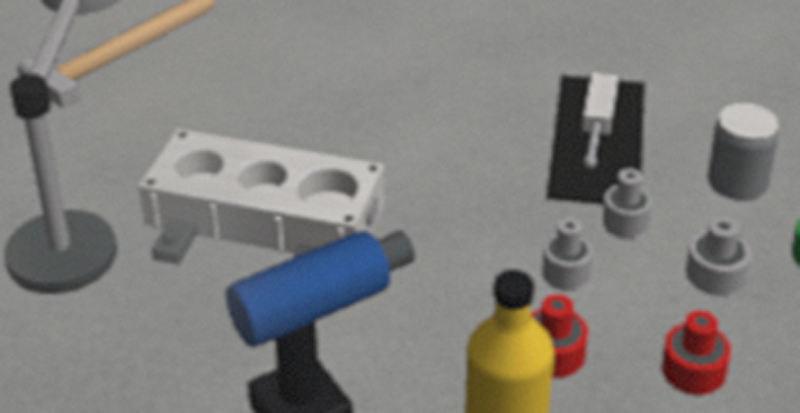

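View pics/a_si2.png

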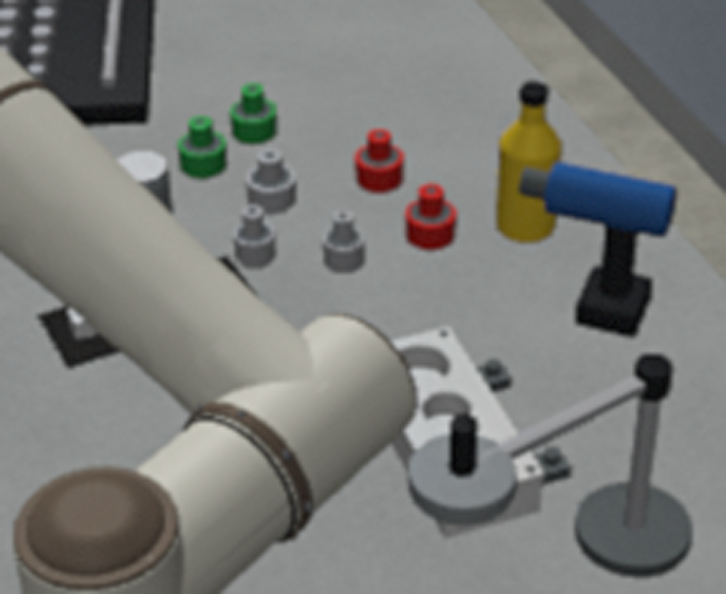

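Run:
```python
from h import *
c=cams.calibration("scene")
f=lambda x,y,z:np.round(pl(c,110+x/2.58,170+y/2.58,z)*1000)[:2]
for n,x,y,z in [("nr",180,130,.052),("nl",384,161,.052),("fl",366,231,.052),("fr",141,184,.052),("bend",200,164,.052),("bmid",263,175,.052),("bwide",329,187,.052),
 ("mat1",561,76,.004),("mat2",645,81,.004),("mat3",548,198,.004),("ball",591,160,.016),("hb1",590,74,.028),("hb2",618,75,.028),("hf1",583,122,.028),("hf2",610,124,.028),
 ("A",629,175,.066),("B",569,226,.066),("W",723,227,.066),("tin",749,121,.085),("lamphinge",30,85,.2)]:
    print(n,f(x,y,z))
c=cams.calibration("side")
f=lambda x,y,z:np.round(pl(c,180+x/3.3,130+y/3.3,z)*1000)[:2]
for n,x,y,z in [("bwide",422,359,.052),("bmid",447,407,.052),("head",462,474,.206),("A",252,210,.066),("B",343,216,.066),("W",270,155,.066),("hinge",654,380,.2)]: print(n,f(x,y,z))
```

```text
nr [ 559. -175.]
nl [554.  50.]
fl [663.  63.]
fr [ 654. -178.]
bend [ 608. -133.]
bmid [608. -63.]
bwide [609.   8.]
mat1 [285. 191.]
mat2 [269. 289.]
mat3 [511. 218.]
ball [450. 253.]
hb1 [307. 228.]
hb2 [300. 259.]
hf1 [401. 235.]
hf2 [397. 264.]
A [528. 300.]
B [621. 255.]
W [584. 399.]
tin [431. 410.]
lamphinge [ 709. -248.]
bwide [615.   8.]
bmid [610. -67.]
head [ 521. -297.]
A [528. 298.]
B [619. 250.]
W [582. 394.]
hinge [ 725. -246.]
```

```bash
python3 -m handwheel '[[[0,0,-40,0,0,0.095,-1],[0,0,-40,0,0,0.095,-1],[0,0,-30,0,0,0.094,-1]]]'
python3 - <<'E'
from h import *
s=st(); c=cams.calibration("wrist"); V=np.array(c["view"]); p=-V[:3,:3].T@V[:3,3]
print(s["eef_rot"].T@(p-s["tool_pos"]), s["eef_rot"].T@(-V[2,:3]))
E
```

```text
time: 0.4
tool_pos: [0.1734, -0.5954, 0.332]
eef_rot: [[-1.0, 0.012, -0.01], [0.012, 1.0, 0.025], [0.011, 0.025, -1.0]]
wrist_force: [-0.2, -0.7, 0.2]
width: 0.0854
t 0.4 tcp [ 173.4 -595.4  332. ] F [-0.2 -0.7  0.2] w 85.4
R [[-1.0, 0.012, -0.01], [0.012, 1.0, 0.025], [0.011, 0.025, -1.0]] q [-59.  20.  11.  -0. -83. -32.]
[ 0.07416196  0.00075831 -0.14327912] [-2.90538428e-01  6.10802162e-05  9.56863323e-01]
```

```bash
python3 -m handwheel '[[[-15,38,-3,0,0,0,-1],[-15,38,-3,0,0,0,-1],[-15,38,-3,0,0,0,-1],[-15,38,-3,0,0,0,-1],[-15,38,-3,0,0,0,-1],[-15,38,-3,0,0,0,-1],[-15,38,-3,0,0,0,-1],[-15,38,-3,0,0,0,-1],[-15,38,-3,0,0,0,-1],[-15,38,-3,0,0,0,-1],[-15,38,-3,0,0,0,-1],[-15,38,-3,0,0,0,-1],[-15,38,-3,0,0,0,-1],[-15,38,-3,0,0,0,-1],[-15,38,-3,0,0,0,-1],[-15,38,-3,0,0,0,-1],[-15,38,-3,0,0,0,-1],[-15,38,-3,0,0,0,-1]]]'
python3 - <<'E'
from h import *
s=st(); snap("wrist","b_w.png")
E
```

```text
time: 1.9
tool_pos: [0.4558, 0.09, 0.4014]
eef_rot: [[-1.0, 0.028, -0.002], [0.028, 0.999, 0.02], [0.002, 0.02, -1.0]]
wrist_force: [1.1, 0.1, 0.3]
width: 0.0854
t 1.9 tcp [455.8  90.  401.4] F [1.1 0.1 0.3] w 85.4
R [[-1.0, 0.028, -0.002], [0.028, 0.999, 0.02], [0.002, 0.02, -1.0]] q [  31.    1.   -2.   -1.  -86. -122.]
```

View pics/b_w.png

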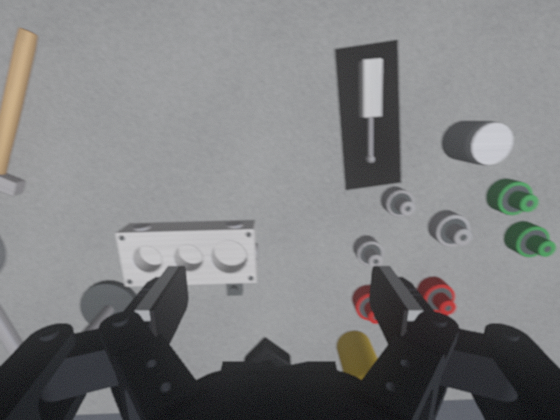

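```bash
python3 -m handwheel '[[[0,0,0,0,0,0,-1],[0,0,0,0,0,0,-1],[0,0,0,0,0,0,-1]]]' >/dev/null
cat > ms.py <<'E'
from h import *
def housing(c,im):
    g=cv2.cvtColor(im,cv2.COLOR_BGR2GRAY)
    return g
E
python3 - <<'E'
from h import *
s=st(); c,im=snap("wrist","c_w.png"); cv2.imwrite("pics/c_full.png",im)
np.save("c_cal.npy",np.array([c["K"].tolist() if 0 else 0])) if 0 else None
import pickle; pickle.dump(c,open("c.pkl","wb"))
a=cv2.resize(im[210:300,105:275],None,fx=4.6,fy=4.6,interpolation=cv2.INTER_CUBIC); cv2.imwrite("pics/c_h.png",a)
a=cv2.resize(im[35:275,325:480],None,fx=2.5,fy=2.5,interpolation=cv2.INTER_CUBIC); cv2.imwrite("pics/c_m.png",a)
g=cv2.cvtColor(im,cv2.COLOR_BGR2GRAY)
print("floor",g[150,200],"top",g[235,170])
# mat
m=((g<45)).astype(np.uint8); m[:, :320]=0; m[200:]=0; m[:,420:]=0
cs,_=cv2.findContours(m,cv2.RETR_EXTERNAL,cv2.CHAIN_APPROX_NONE); k=max(cs,key=cv2.contourArea)
w=np.array([pl(c,*p[0],.004)[:2]*1000 for p in k],np.float32); print("mat",cv2.minAreaRect(w))
# probe bright inside mat
b=(g>75).astype(np.uint8); M=np.zeros_like(b); cv2.fillPoly(M,[cv2.convexHull(k)],1); M=cv2.erode(M,np.ones((5,5)));b*=M
cs,_=cv2.findContours(b,cv2.RETR_EXTERNAL,cv2.CHAIN_APPROX_NONE); 
for q in cs:
    if cv2.contourArea(q)>20:
        w=np.array([pl(c,*p[0],.028)[:2]*1000 for p in q],np.float32); print("probe",cv2.minAreaRect(w), q[:,0].min(0),q[:,0].max(0))
E
```

```text
t 2.2 tcp [459.3  98.3 398.6] F [-0.2 -0.5  0.5] w 85.5
R [[-1.0, 0.019, -0.005], [0.019, 1.0, 0.02], [0.005, 0.02, -1.0]] q [  31.    2.   -1.   -1.  -86. -122.]
floor 156 top 197Traceback (most recent call last):
  File "<stdin>", line 11, in <module>
ValueError: max() iterable argument is empty
```

View pics/c_h.png

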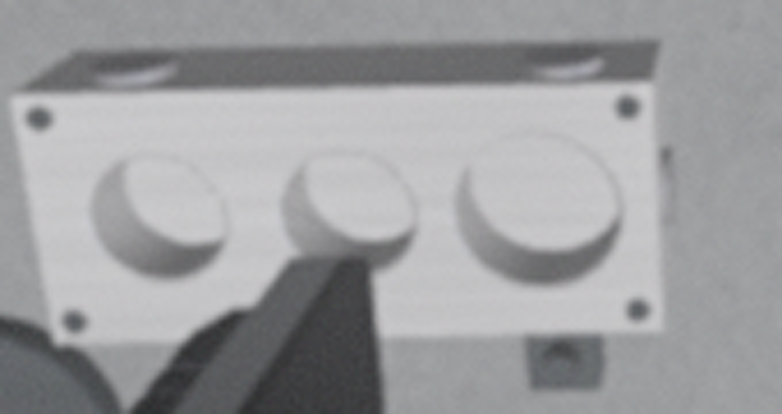

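View pics/c_m.png

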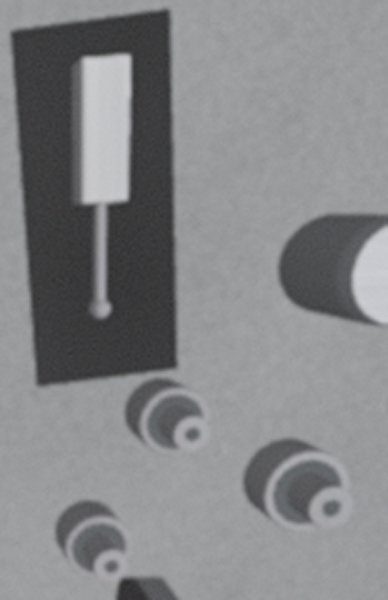

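Run:
```python
from h import *
import pickle; c=pickle.load(open("c.pkl","rb"))
H=lambda x,y,z:pl(c,105+(x+.5)/4.6-.5,210+(y+.5)/4.6-.5,z)[:2]*1000
M=lambda x,y,z:pl(c,325+(x+.5)/2.5-.5,35+(y+.5)/2.5-.5,z)[:2]*1000
k=np.array([H(*p,.052) for p in [(12,97),(655,82),(663,330),(55,345)]]); print(k.round(1).tolist(),k.mean(0))
print("yaw",cv2.minAreaRect(k.astype(np.float32)), np.arctan2(*(-(k[1]-k[0])*[1,-1])[[0,1]]))
for n,p in [("end",(160,215)),("mid",(349,211)),("wide",(540,208))]: print(n,H(*p,.052))
print("padR",H(137,70,.03),"padL",H(570,66,.03))
m=np.array([M(*p,.004) for p in [(12,31),(169,10),(177,367),(38,384)]]);print("mat",m.round(1).tolist(),m.mean(0), m[3]-m[0],m[2]-m[1])
h=np.array([M(*p,.028) for p in [(82,57),(132,54),(128,202),(78,203)]]);print("handle",h.round(1).tolist(),h.mean(0)); print("ball",M(100,308,.016))
print("A",M(190,433,.066),"B",M(110,567,.066),"W",M(331,507,.066))
```

```text
[[558.2, -179.3], [558.4, 51.6], [658.7, 49.9], [658.2, -180.6]] [608.3671657  -64.60327119]
yaw ((608.3023681640625, -64.48992919921875), (231.99497985839844, 100.28690338134766), 89.88641357421875) -0.00085713440244793
end [ 605.72903867 -133.329728  ]
mid [606.04003398 -63.80752708]
wide [606.77563      6.69237389]
padR [ 556.42621288 -143.64535562] padL [558.94344439  17.93720332]
mat [[280.3, 189.9], [270.0, 287.6], [496.1, 312.8], [506.1, 214.7]] [388.15457523 251.2401765 ] [225.79481328  24.83515609] [226.13275118  25.18031338]
handle [[299.8, 228.5], [298.6, 258.7], [384.1, 262.4], [384.1, 230.5]] [341.64603442 245.02316132]
ball [452.05739522 252.07754363]
A [526.61985431 300.2251567 ] B [619.48499927 254.71507587] W [579.98744961 399.13774596]
```

```bash
cat > go.py <<'E'
from h import *
import sys
from scipy.spatial.transform import Rotation as Ro
def go(x,y,z,yaw=None,step=38,rs=.11):
    """yaw: angle (rad) of -tool x axis (pointing dir) in world"""
    s=monitor.sense();R=s["eef_rot"];p=s["tool_pos"]
    t=R.T@(np.array([x,y,z])/1000-p)*1000
    if yaw is None: yaw=np.arctan2(-R[1,0],-R[0,0])
    T=np.array([[-np.cos(yaw),-np.sin(yaw),0],[-np.sin(yaw),np.cos(yaw),0],[0,0,-1.]]).T
    T=np.column_stack([[-np.cos(yaw),-np.sin(yaw),0],[-np.sin(yaw),np.cos(yaw),0],[0,0,-1.]])
    w=Ro.from_matrix(R.T@T).as_rotvec()
    n=int(max(1,np.ceil(np.abs(t).max()/step),np.ceil(np.abs(w).max()/rs)))
    print(f"tcp {np.round(p*1000,1)} q6 {s['qpos'][5]:.0f} yaw {np.arctan2(-R[1,0],-R[0,0]):.3f} F {np.round(s['wrist_force'],1)} w {s['width']*1000:.1f} t {s['time']:.1f}")
    print("total",t.round(1),w.round(3),"rows",n,"each",(t/n).round(1),(w/n).round(3))
if __name__=="__main__":
    a=[float(v) for v in sys.argv[1:]]; go(*a)
E
python3 go.py 353.5 246 130 0.064
```

```text
tcp [459.2  97.9 398.6] q6 -122 yaw -0.020 F [-0.2  0.4 -0.7] w 85.2 t 2.2
total [107.2 140.7 272. ] [ 0.02  -0.004 -0.084] rows 8 each [13.4 17.6 34. ] [ 0.002 -0.001 -0.01 ]
```

```bash
python3 -m handwheel '[[[0,0,5,0,0,-0.12,-1],[0,0,5,0,0,-0.12,-1],[0,0,5,0,0,-0.12,-1],[0,0,5,0,0,-0.12,-1],[0,0,5,0,0,-0.12,-1],[0,0,5,0,0,-0.12,-1],[0,0,5,0,0,-0.12,-1],[0,0,5,0,0,-0.12,-1],[0,0,5,0,0,-0.12,-1],[0,0,5,0,0,-0.12,-1],[0,0,5,0,0,-0.12,-1],[0,0,5,0,0,-0.12,-1],[0,0,5,0,0,-0.12,-1],[0,0,5,0,0,-0.12,-1],[0,0,5,0,0,-0.12,-1],[0,0,5,0,0,-0.12,-1],[0,0,5,0,0,-0.12,-1],[0,0,5,0,0,-0.12,-1],[0,0,5,0,0,-0.12,-1],[0,0,5,0,0,-0.12,-1]]]' 20; python3 go.py 353.5 246 130 3.2056
```

```text
time: 3.92
tool_pos: [0.4497, 0.0692, 0.3022]
eef_rot: [[0.774, -0.633, 0.01], [-0.633, -0.773, 0.026], [-0.009, -0.026, -1.0]]
wrist_force: [-0.7, 0.9, 0.2]
width: 0.0851
tcp [449.7  69.2 302.2] q6 22 yaw 2.456 F [-0.7  0.9  0.2] w 85.1 t 3.9
total [-184.9  -71.4  175.7] [-0.028 -0.002 -0.75 ] rows 7 each [-26.4 -10.2  25.1] [-0.004 -0.    -0.107]
```

```bash
python3 -m handwheel '[[[0,0,5,-0.004,0,-0.11,-1],[0,0,5,-0.004,0,-0.11,-1],[0,0,5,-0.004,0,-0.11,-1],[0,0,5,-0.004,0,-0.11,-1],[0,0,5,-0.004,0,-0.11,-1],[0,0,5,-0.004,0,-0.1,-1],[0,0,0,-0.004,0,-0.06,-1],[0,0,0,0,0,0,-1]]]' ; python3 go.py 353.5 246 130 3.2056
```

```text
time: 4.58
tool_pos: [0.4451, 0.0571, 0.2728]
eef_rot: [[0.999, 0.046, 0.005], [0.046, -0.999, -0.0], [0.005, 0.0, -1.0]]
wrist_force: [-0.2, 0.9, 0.5]
width: 0.0852
tcp [445.1  57.1 272.8] q6 64 yaw -3.096 F [-0.2  0.9  0.5] w 85.2 t 4.6
total [ -83.6 -193.   142.3] [ 0.    -0.005 -0.018] rows 6 each [-13.9 -32.2  23.7] [ 0.    -0.001 -0.003]
```

```bash
python3 -m handwheel '[[[-14,-32,24,0,0,-0.003,-1],[-14,-32,24,0,0,-0.003,-1],[-14,-32,24,0,0,-0.003,-1],[-14,-32,24,0,0,-0.003,-1],[-14,-32,24,0,0,-0.003,-1],[-8,-20,10,0,0,-0.003,-1],[0,0,0,0,0,0,-1],[0,0,0,0,0,0,-1]]]' ; python3 go.py 353.5 246 5 3.2056;python3 - <<'E'
from h import *
c,im=snap("wrist","d_w.png")
E
```

```text
time: 5.25
tool_pos: [0.3624, 0.2313, 0.144]
eef_rot: [[0.999, 0.031, 0.02], [0.031, -1.0, 0.007], [0.02, -0.006, -1.0]]
wrist_force: [0.2, 0.2, 0.0]
width: 0.0857
tcp [362.4 231.3 144. ] q6 36 yaw -3.111 F [0.2 0.2 0. ] w 85.7 t 5.2
total [-11.3 -14.1 138.8] [-0.006 -0.02  -0.033] rows 4 each [-2.8 -3.5 34.7] [-0.001 -0.005 -0.008]
```

View pics/d_w.png

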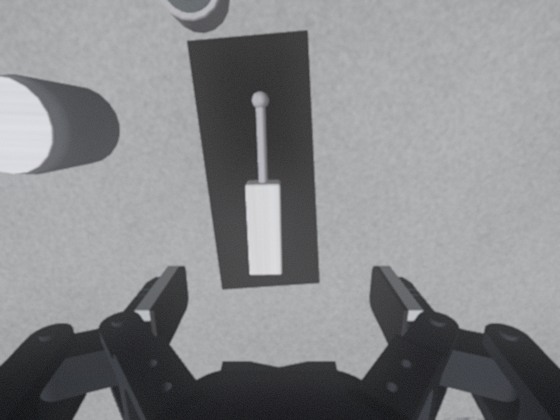

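```bash
python3 -m handwheel '[[[-4,-5,30,0,-0.007,-0.011,-1],[-4,-5,30,0,-0.007,-0.011,-1],[-4,-4,20,0,-0.006,-0.011,-1],[0,0,0,0,0,0,-1],[0,0,0,0,0,0,-1]]]' ; python3 go.py 353.5 246 5 3.2056;python3 - <<'E'
from h import *
c=cams.calibration("scene");
E
```

```text
time: 5.72
tool_pos: [0.3577, 0.2451, 0.0682]
eef_rot: [[0.999, 0.052, 0.011], [0.052, -0.998, 0.019], [0.012, -0.018, -1.0]]
wrist_force: [-0.5, -0.2, -0.0]
width: 0.0856
tcp [357.7 245.1  68.2] q6 37 yaw -3.090 F [-0.5 -0.2 -0. ] w 85.6 t 5.7
total [-4.9 -0.  63.2] [-0.018 -0.012 -0.012] rows 2 each [-2.4 -0.  31.6] [-0.009 -0.006 -0.006]
```

```bash
python3 -m handwheel '[[[-2,0,22,-0.006,-0.004,-0.004,-1],[-2,0,22,-0.006,-0.004,-0.004,-1],[-1,0,15,-0.006,-0.004,-0.004,-1],[0,0,2,0,0,0,-1],[0,0,0,0,0,0,-1]]]' ; python3 go.py 353.5 246 5 3.2056
```

```text
time: 6.13
tool_pos: [0.3607, 0.2482, 0.0142]
eef_rot: [[0.998, 0.057, 0.012], [0.056, -0.998, 0.015], [0.013, -0.014, -1.0]]
wrist_force: [0.9, 0.5, 0.4]
width: 0.0854
tcp [360.7 248.2  14.2] q6 37 yaw -3.085 F [0.9 0.5 0.4] w 85.4 t 6.1
total [-7.4  1.9  9.1] [-0.014 -0.013 -0.008] rows 1 each [-7.4  1.9  9.1] [-0.014 -0.013 -0.008]
```

```bash
python3 -m handwheel '[[[-5,2,8,-0.014,-0.013,-0.008,-1],[-2,0,1,0,0,0,-1],[0,0,0,0,0,0,0],[0,0,0,0,0,0,0.5],[0,0,0,0,0,0,1],[0,0,0,0,0,0,1],[0,0,0,0,0,0,1],[0,0,0,0,0,0,1],[0,0,0,0,0,0,1],[0,0,0,0,0,0,1]]]' 60 ; python3 go.py 353.5 246 5 3.2056
```

```text
time: 6.97
tool_pos: [0.3563, 0.2482, 0.0106]
eef_rot: [[0.998, 0.064, 0.007], [0.064, -0.998, 0.009], [0.007, -0.008, -1.0]]
wrist_force: [0.2, -0.0, -1.6]
width: 0.0288
tcp [356.3 248.2  10.6] q6 37 yaw -3.078 F [ 0.2 -0.  -1.6] w 28.8 t 7.0
total [-2.9  2.   5.6] [-0.008 -0.007 -0.   ] rows 1 each [-2.9  2.   5.6] [-0.008 -0.007 -0.   ]
```

```bash
python3 -m handwheel '[[[0,0,-20,0,0,0,1],[0,0,-20,0,0,0,1],[0,0,-10,0,0,0,1],[0,0,0,0,0,0,1]]]' 60 ; python3 go.py 420 16 60 3.1416
python3 - <<'E'
from h import *
c,im=snap("wrist","e_w.png")
E
```

```text
time: 7.3
tool_pos: [0.3547, 0.2461, 0.0604]
eef_rot: [[0.998, 0.063, 0.002], [0.063, -0.998, 0.003], [0.003, -0.003, -1.0]]
wrist_force: [0.5, 0.7, -1.3]
width: 0.0287
tcp [354.7 246.1  60.4] q6 37 yaw -3.078 F [ 0.5  0.7 -1.3] w 28.7 t 7.3
total [ 5.060e+01  2.338e+02 -2.000e-01] [-0.003 -0.003  0.063] rows 7 each [ 7.2 33.4 -0. ] [-0.    -0.     0.009]
```

View pics/e_w.png

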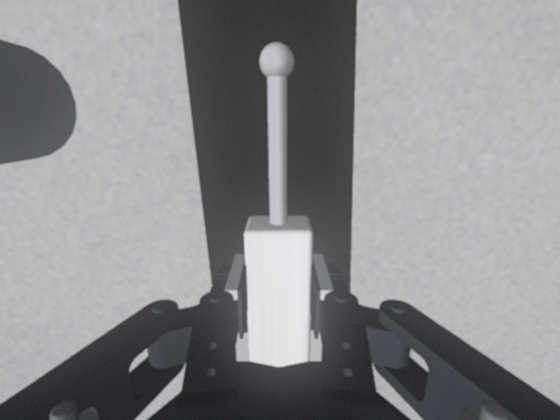

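```bash
python3 -m handwheel '[[[7,33,0,0,0,0.009,1],[7,33,0,0,0,0.009,1],[7,33,0,0,0,0.009,1],[8,33,0,0,0,0.009,1],[8,33,0,0,0,0.009,1],[8,33,0,0,0,0.009,1],[8,20,0,0,0,0.009,1],[0,8,0,0,0,0,1],[0,0,0,0,0,0,1],[0,0,0,0,0,0,1]]]' ; python3 go.py 430 15.5 25 3.1416
```

```text
time: 8.18
tool_pos: [0.414, 0.0134, 0.0509]
eef_rot: [[1.0, 0.001, -0.009], [0.001, -1.0, -0.001], [-0.009, 0.001, -1.0]]
wrist_force: [-0.3, 0.2, -2.3]
width: 0.0286
tcp [414.   13.4  50.9] q6 66 yaw -3.141 F [-0.3  0.2 -2.3] w 28.6 t 8.2
total [16.2 -2.1 25.7] [0.001 0.009 0.001] rows 1 each [16.2 -2.1 25.7] [0.001 0.009 0.001]
```

```bash
python3 -m handwheel '[[[6,-2,12,0,0.005,0,1],[6,0,10,0,0.004,0,1],[4,0,4,0,0,0,1],[0,0,0,0,0,0,1],[0,0,0,0,0,0,1]]]' ; python3 go.py 447 15.5 25 3.1416
python3 - <<'E'
from h import *
c,im=snap("wrist","f_w.png")
p=monitor.sense()["tool_pos"]
snap("scene","f_s.png",(150,190,290,290),5)
E
```

```text
time: 8.6
tool_pos: [0.429, 0.0197, 0.023]
eef_rot: [[1.0, 0.008, -0.002], [0.008, -1.0, -0.001], [-0.002, 0.001, -1.0]]
wrist_force: [-0.1, 0.0, -0.2]
width: 0.0282
tcp [429.   19.7  23. ] q6 66 yaw -3.134 F [-0.1  0.  -0.2] w 28.2 t 8.6
total [17.9  4.3 -2. ] [0.001 0.002 0.008] rows 1 each [17.9  4.3 -2. ] [0.001 0.002 0.008]
```

View pics/f_w.png

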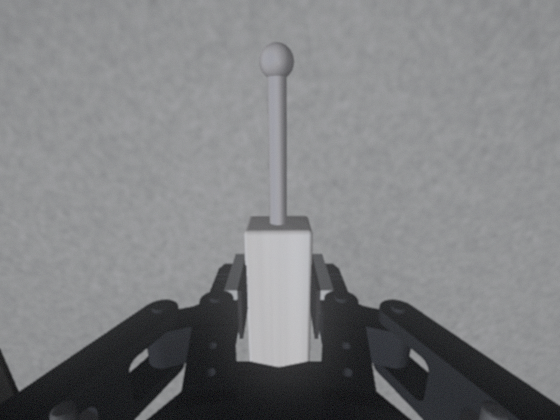

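```bash
python3 -m handwheel '[[[5,3,0,0,0,0.004,1],[5,1,0,0,0,0.004,1],[3,0,0,0,0,0,1],[1,0,0,0,0,0,1],[0,0,0,0,0,0,1]]]' ; python3 go.py 451 15.5 25 3.1416
```

```text
time: 9.12
tool_pos: [0.4455, 0.016, 0.0251]
eef_rot: [[1.0, -0.0, 0.003], [-0.0, -1.0, 0.001], [0.003, -0.001, -1.0]]
wrist_force: [-0.6, 0.1, -1.5]
width: 0.0287
tcp [445.5  16.   25.1] q6 67 yaw 3.141 F [-0.6  0.1 -1.5] w 28.7 t 9.1
total [5.5 0.5 0.1] [-0.001 -0.003 -0.   ] rows 1 each [5.5 0.5 0.1] [-0.001 -0.003 -0.   ]
```

```bash
python3 -m handwheel '[[[2,0,0,0,0,0,1],[1,0,0,0,0,0,1],[1,0,0,0,0,0,1]]]' ; python3 go.py 451 15.5 25 3.1416
```

```text
time: 9.37
tool_pos: [0.4497, 0.0157, 0.0253]
eef_rot: [[1.0, -0.001, 0.003], [-0.001, -1.0, 0.001], [0.003, -0.001, -1.0]]
wrist_force: [-0.3, -0.1, -2.0]
width: 0.0289
tcp [449.7  15.7  25.3] q6 67 yaw 3.141 F [-0.3 -0.1 -2. ] w 28.9 t 9.4
total [1.3 0.2 0.3] [-0.001 -0.003 -0.001] rows 1 each [1.3 0.2 0.3] [-0.001 -0.003 -0.001]
```

```bash
for i in 1 2 3; do python3 -m handwheel '[[[1,0,0,0,0,0,1],[0.5,0,0,0,0,0,1]]]' | grep -E "pos|force"; done
```

```text
tool_pos: [0.4513, 0.0156, 0.0252]
wrist_force: [0.5, 0.6, -1.5]
tool_pos: [0.4521, 0.0154, 0.025]
wrist_force: [-1.5, 1.2, -0.5]
tool_pos: [0.4521, 0.015, 0.0247]
wrist_force: [-0.9, -0.7, -0.1]
```

```bash
for i in 1 2; do python3 -m handwheel '[[[2,0,0,0,0,0,1],[2,0,0,0,0,0,1]]]' | grep -E "pos|force"; done;python3 -m handwheel '[[[2,0,0,0,0,0,1],[2,0,0,0,0,0,1]]]' | grep -E "pos|force"
```

```text
tool_pos: [0.4522, 0.0141, 0.0239]
wrist_force: [-6.6, 1.4, 1.9]
tool_pos: [0.4522, 0.0131, 0.0231]
wrist_force: [-5.5, 1.0, 2.2]
tool_pos: [0.4521, 0.012, 0.0223]
wrist_force: [-4.9, 0.1, 2.1]
```

```bash
python3 -m handwheel '[[[-12,0,0,0,0,0,1],[-12,0,-2,0,0,0,1],[0,20,0,0,0,0,1],[0,30,0,0,0,0,1],[0,30,0,0,0,0,1],[0,30,0,0,0,0,1],[0,22,0,0,0,0,1],[0,12,0,0,0,0,1],[0,0,0,0,0,0,1],[0,0,0,0,0,0,1]]]' ; python3 go.py 447 -144.5 25 3.1416
```

```text
time: 11.2
tool_pos: [0.4329, -0.1357, 0.0287]
eef_rot: [[1.0, 0.005, -0.011], [0.005, -1.0, -0.006], [-0.011, 0.006, -1.0]]
wrist_force: [-0.0, 0.8, -1.9]
width: 0.0284
tcp [ 432.9 -135.7   28.7] q6 86 yaw -3.137 F [-0.   0.8 -1.9] w 28.4 t 11.2
total [14.1  8.9  3.6] [0.006 0.011 0.005] rows 1 each [14.1  8.9  3.6] [0.006 0.011 0.005]
```

```bash
python3 -m handwheel '[[[4,5,3,0.006,0.01,0.005,1],[4,2,0,0,0,0,1],[4,1,0,0,0,0,1],[2,0,0,0,0,0,1],[0,0,0,0,0,0,1]]]' ; python3 go.py 452 -144.5 25 3.1416
```

```text
time: 11.62
tool_pos: [0.4495, -0.142, 0.0259]
eef_rot: [[1.0, 0.003, 0.002], [0.003, -1.0, 0.001], [0.002, -0.001, -1.0]]
wrist_force: [0.2, 0.3, -0.7]
width: 0.0289
tcp [ 449.5 -142.    25.9] q6 88 yaw -3.138 F [ 0.2  0.3 -0.7] w 28.9 t 11.6
total [2.5 2.5 0.9] [-0.001 -0.002  0.003] rows 1 each [2.5 2.5 0.9] [-0.001 -0.002  0.003]
```

```bash
for i in 1 2 ; do python3 -m handwheel '[[[1.5,0,0,0,0,0,1],[1.5,0,0,0,0,0,1]]]' | grep -E "pos|force"; done; for i in 1 2 3; do python3 -m handwheel '[[[2,0,0,0,0,0,1],[2,0,0,0,0,0,1]]]' | grep -E "pos|force"; done
```

```text
tool_pos: [0.4512, -0.1414, 0.0255]
wrist_force: [-3.6, -0.4, 0.4]
tool_pos: [0.4512, -0.1412, 0.0249]
wrist_force: [-3.6, -0.1, 0.8]
tool_pos: [0.4512, -0.1411, 0.0241]
wrist_force: [-5.6, 1.2, 1.5]
tool_pos: [0.4511, -0.1412, 0.0234]
wrist_force: [-4.3, 0.8, 1.7]
tool_pos: [0.4511, -0.1412, 0.0227]
wrist_force: [-5.9, -0.2, 2.8]
```

```bash
python3 -m handwheel '[[[-12,0,0,0,0,0,1],[-14,0,-5,0,0,0,1],[0,-15,-35,0,0,0,1],[0,-30,-30,0,0,0,1],[0,-36,0,0,0,0,1],[0,-36,0,0,0,0,1],[0,-36,0,0,0,0,1],[0,-36,0,0,0,0,1],[0,-36,0,0,0,0,1],[0,-36,0,0,0,0,1],[0,-25,0,0,0,0,1],[0,0,0,0,0,0,1],[0,0,0,0,0,0,1]]]' ; python3 go.py 452 145 100 2.094
```

```text
time: 13.53
tool_pos: [0.4348, 0.1624, 0.1068]
eef_rot: [[1.0, 0.003, 0.001], [0.003, -1.0, 0.02], [0.001, -0.02, -1.0]]
wrist_force: [0.9, -0.3, -1.7]
width: 0.0289
tcp [434.8 162.4 106.8] q6 51 yaw -3.139 F [ 0.9 -0.3 -1.7] w 28.9 t 13.5
total [17.2 17.5  6.5] [-0.018  0.009  1.05 ] rows 10 each [1.7 1.8 0.6] [-0.002  0.001  0.105]
```

```bash
python3 -m handwheel '[[[0,0,0,-0.002,0.001,0.105,1],[0,0,0,-0.002,0.001,0.105,1],[0,0,0,-0.002,0.001,0.105,1],[0,0,0,-0.002,0.001,0.105,1],[0,0,0,-0.002,0.001,0.105,1],[0,0,0,-0.002,0.001,0.105,1],[0,0,0,-0.002,0.001,0.105,1],[0,0,0,-0.002,0.001,0.105,1],[0,0,0,-0.002,0.001,0.1,1],[0,0,0,0,0,0.05,1],[0,0,0,0,0,0,1]]]' ; python3 go.py 555 165 60 2.094
```

```text
time: 14.45
tool_pos: [0.4348, 0.1545, 0.1101]
eef_rot: [[0.501, -0.866, 0.009], [-0.866, -0.501, 0.006], [-0.001, -0.011, -1.0]]
wrist_force: [-0.3, -0.8, -1.3]
width: 0.0284
tcp [434.8 154.5 110.1] q6 -10 yaw 2.095 F [-0.3 -0.8 -1.3] w 28.4 t 14.4
total [  51.1 -108.8   51.2] [-0.011  0.001  0.001] rows 3 each [ 17.  -36.3  17.1] [-0.004  0.     0.   ]
```

```bash
python3 -m handwheel '[[[14,-30,10,-0.004,0,0,1],[14,-30,15,-0.004,0,0,1],[12,-26,12,-0.003,0,0,1],[8,-16,8,0,0,0,1],[0,0,0,0,0,0,1],[0,0,0,0,0,0,1]]]' ; python3 go.py 560 158 25 2.094;  python3 - <<'E'
from h import *
snap("scene","g_s.png",(150,150,430,320),2.8)
E
```

```text
time: 14.95
tool_pos: [0.5514, 0.1593, 0.0653]
eef_rot: [[0.505, -0.863, 0.003], [-0.863, -0.505, 0.003], [-0.001, -0.004, -1.0]]
wrist_force: [0.1, -0.6, -1.6]
width: 0.0287
tcp [551.4 159.3  65.3] q6 -2 yaw 2.100 F [ 0.1 -0.6 -1.6] w 28.7 t 14.9
total [ 5.5 -6.6 40.4] [-0.004  0.001  0.006] rows 2 each [ 2.7 -3.3 20.2] [-0.002  0.001  0.003]
```

View pics/g_s.png

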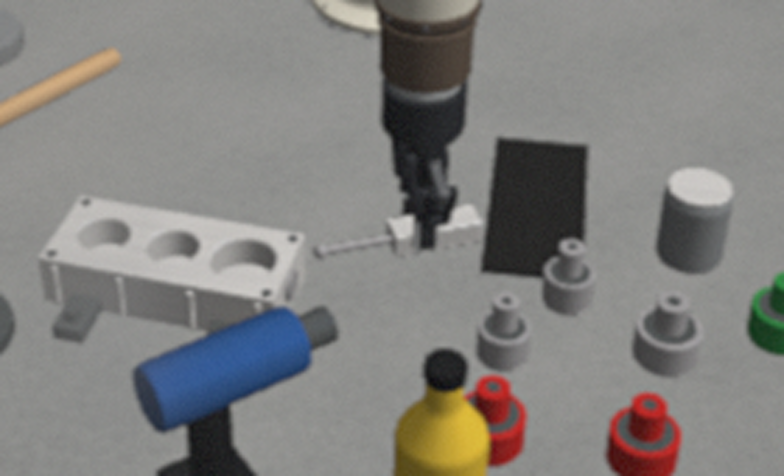

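```bash
python3 -m handwheel '[[[2,-3,18,-0.002,0,0,1],[2,-3,15,-0.002,0,0,1],[1,0,6,0,0,0,1],[0,0,0,0,0,0,1],[0,0,0,0,0,0,1]]]' ; python3 go.py 561 150 25 2.094
```

```text
time: 15.42
tool_pos: [0.5562, 0.1569, 0.0293]
eef_rot: [[0.507, -0.862, 0.002], [-0.862, -0.507, 0.003], [-0.001, -0.003, -1.0]]
wrist_force: [-0.1, -0.3, -0.8]
width: 0.029
tcp [556.2 156.9  29.3] q6 -1 yaw 2.103 F [-0.1 -0.3 -0.8] w 29.0 t 15.4
total [ 8.3 -0.6  4.2] [-0.003  0.001  0.009] rows 1 each [ 8.3 -0.6  4.2] [-0.003  0.001  0.009]
```

```bash
python3 -m handwheel '[[[4,-1,4,0,0,0.005,1],[3,0,0,0,0,0.003,1],[0,0,0,0,0,0,1]]]' | grep -E "pos|force"; for i in 1 2 ; do python3 -m handwheel '[[[1.5,1,0,0,0,0,1],[1.5,1,0,0,0,0,1]]]' | grep -E "pos|force"; done
```

```text
tool_pos: [0.5608, 0.1515, 0.0277]
wrist_force: [-0.3, 0.6, -1.7]
tool_pos: [0.5611, 0.148, 0.0287]
wrist_force: [0.1, 0.4, -0.9]
tool_pos: [0.5611, 0.1441, 0.0292]
wrist_force: [-0.2, 0.4, -1.2]
```

```bash
for i in 1 2 3 ; do python3 -m handwheel '[[[1.5,1,0.5,0,0,0,1],[1.5,1,0.5,0,0,0,1]]]' | grep -E "pos|force"; done
```

```text
tool_pos: [0.5612, 0.1418, 0.0286]
wrist_force: [-5.6, 12.6, 0.8]
tool_pos: [0.5615, 0.1419, 0.0284]
wrist_force: [-3.3, 7.0, 0.7]
tool_pos: [0.5619, 0.1419, 0.0283]
wrist_force: [-3.2, 7.4, 0.6]
```

```bash
python3 -m handwheel '[[[-9,-5,0,0,0,0,1],[-9,-5,-10,0,0,0,1],[0,0,-35,0,0,0,1],[-14,30,-30,0,0,0,1],[-17,36,0,0,0,0,1],[-17,36,0,0,0,0,1],[-12,20,0,0,0,0,1],[0,0,0,0,0,0,1],[0,0,0,0,0,-0.11,1],[0,0,0,0,0,-0.11,1],[0,0,0,0,0,-0.11,1],[0,0,0,0,0,-0.11,1],[0,0,0,0,0,-0.11,1],[0,0,0,0,0,-0.11,1],[0,0,0,0,0,-0.11,1],[0,0,0,0,0,-0.11,1],[0,0,0,0,0,-0.11,1],[0,0,0,0,0,-0.1,1],[0,0,0,0,0,-0.05,1],[0,0,0,0,0,0,1]]]' ; python3 go.py 365 248.5 60 3.2516
```

```text
time: 18.17
tool_pos: [0.4259, 0.1587, 0.104]
eef_rot: [[0.987, 0.16, 0.023], [0.159, -0.987, 0.02], [0.026, -0.016, -1.0]]
wrist_force: [0.6, 0.1, -1.7]
width: 0.0287
tcp [425.9 158.7 104. ] q6 58 yaw -2.982 F [ 0.6  0.1 -1.7] w 28.7 t 18.2
total [-46.9 -97.7  44.3] [-0.016 -0.026  0.05 ] rows 3 each [-15.6 -32.6  14.8] [-0.005 -0.009  0.017]
```

```bash
python3 -m handwheel '[[[-14,-29,10,-0.004,-0.007,0.015,1],[-14,-29,10,-0.004,-0.007,0.015,1],[-14,-29,10,-0.004,-0.006,0.01,1],[-5,-10,8,-0.003,-0.006,0.01,1],[0,0,4,0,0,0,1],[0,0,0,0,0,0,1],[0,0,0,0,0,0,1]]]' ; python3 go.py 365 248.5 12 3.2516
```

```text
time: 18.75
tool_pos: [0.3683, 0.2548, 0.062]
eef_rot: [[0.995, 0.095, 0.005], [0.095, -0.995, 0.004], [0.005, -0.003, -1.0]]
wrist_force: [0.3, 0.3, -0.6]
width: 0.0285
tcp [368.3 254.8  62. ] q6 40 yaw -3.046 F [ 0.3  0.3 -0.6] w 28.5 t 18.8
total [-4.2  6.1 50. ] [-0.003 -0.005 -0.015] rows 2 each [-2.1  3.1 25. ] [-0.002 -0.003 -0.007]
```

```bash
python3 -m handwheel '[[[-2,3,20,0,-0.002,-0.007,1],[-2,3,18,0,-0.002,-0.007,1],[0,0,9,0,0,0,1],[0,0,2,0,0,0,1],[0,0,0,0,0,0,1],[0,0,0,0,0,0,1]]]' ; python3 go.py 365 248.5 10.6 3.2516
```

```text
time: 19.25
tool_pos: [0.3697, 0.2475, 0.0147]
eef_rot: [[0.995, 0.102, 0.007], [0.102, -0.995, 0.009], [0.008, -0.009, -1.0]]
wrist_force: [0.4, -0.2, -1.9]
width: 0.0286
tcp [369.7 247.5  14.7] q6 41 yaw -3.039 F [ 0.4 -0.2 -1.9] w 28.6 t 19.2
total [-4.6 -1.4  4.1] [-0.009 -0.008 -0.008] rows 1 each [-4.6 -1.4  4.1] [-0.009 -0.008 -0.008]
```

```bash
for i in 1 2; do python3 -m handwheel '[[[-2,0,1.5,-0.004,-0.004,-0.004,1],[0,0,1,0,0,0,1]]]'| grep -E "pos|force"; done
```

```text
tool_pos: [0.3688, 0.2477, 0.0135]
wrist_force: [-0.1, 0.3, -1.1]
tool_pos: [0.3672, 0.2482, 0.0119]
wrist_force: [0.1, -0.3, -1.1]
```

Release slowly, then rise.

```bash
python3 -m handwheel '[[[0,0,1.5,0,0,0,1],[0,0,0,0,0,0,0.4],[0,0,0,0,0,0,0.2],[0,0,0,0,0,0,0],[0,0,0,0,0,0,-0.5],[0,0,0,0,0,0,-1],[0,0,0,0,0,0,-1],[0,0,0,0,0,0,-1],[0,0,-15,0,0,0,-1],[0,0,-35,0,0,0,-1],[0,0,-40,0,0,0,-1],[0,0,-40,0,0,0,-1],[0,0,-30,0,0,0,-1],[0,0,0,0,0,0,-1],[0,0,0,0,0,0,-1]]]'
python3 - <<'E'
from h import *
st();snap("wrist","i_w.png")
import pickle;pickle.dump(cams.calibration("wrist"),open("i.pkl","wb"))
E
```

```text
time: 20.83
tool_pos: [0.3667, 0.2473, 0.1779]
eef_rot: [[0.994, 0.111, 0.002], [0.111, -0.994, 0.002], [0.002, -0.002, -1.0]]
wrist_force: [0.7, 0.2, -0.4]
width: 0.0852
t 20.83 tcp [366.7 247.3 177.9] F [ 0.7  0.2 -0.4] w 85.2
R [[0.994, 0.111, 0.002], [0.111, -0.994, 0.002], [0.002, -0.002, -1.0]] q [ 55.   7. -29.   0. -54.  41.]
```

View pics/i_w.png

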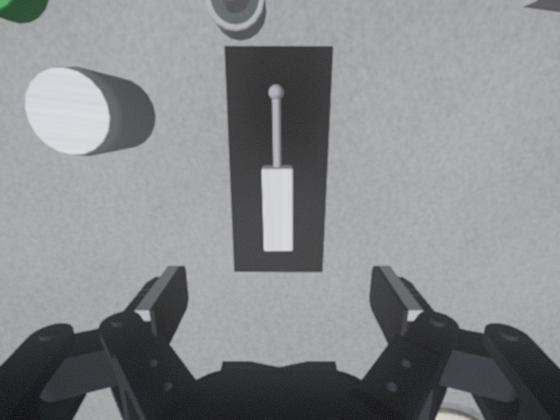

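Run:
```python
from h import *
c=cams.calibration("scene");d=cams.calibration("side")
print("bottle base",pl(c,306,340,0),pl(d,339,198,0))
def tri(a,b):
    o1,d1=ray(c,*a);o2,d2=ray(d,*b)
    t=np.linalg.lstsq(np.column_stack([d1,-d2]),o2-o1,rcond=None)[0]; return (o1+d1*t[0]+o2+d2*t[1])/2
print("bottle cap",tri((110+513/2.58,170+280/2.58),(180+534/3.3,130+92/3.3)))
print("drill tip",tri((110+398/2.58,170+250/2.58),(180+533/3.3,130+182/3.3)))
print("drill base",pl(c,228,328,0.0),pl(d,366,222,0))
for n,p,q in [("red1",557,302),("red2",701,320)]:pass
print("hinge",tri((110+30/2.58,170+85/2.58),(180+654/3.3,130+372/3.3)))
import pickle;w=pickle.load(open("i.pkl","rb"))
```

```text
bottle base [0.83682502 0.24111969 0.        ] [0.84175812 0.23980926 0.        ]
bottle cap [0.83874059 0.23753312 0.1867232 ]
drill tip [0.78836525 0.12893764 0.14958902]
drill base [0.84895741 0.06036156 0.        ] [0.87035053 0.07146422 0.        ]
hinge [ 0.72284712 -0.24206828  0.20875803]
```

```bash
python3 go.py 475 300 230 3.1416
```

```text
tcp [367.1 247.5 178. ] q6 41 yaw -3.030 F [ 1.2  0.3 -0. ] w 85.4 t 20.9
total [113.2 -40.3 -51.5] [-0.002 -0.003  0.111] rows 3 each [ 37.7 -13.4 -17.2] [-0.001 -0.001  0.037]
```

```bash
python3 -m handwheel '[[[28,-10,-14,0,0,0.03,-1],[28,-11,-14,0,0,0.03,-1],[28,-12,-14,0,0,0.03,-1],[26,-12,-10,0,0,0.02,-1],[0,0,0,0,0,0,-1],[0,0,0,0,0,0,-1],[0,0,0,0,0,0,-1]]]'
python3 - <<'E'
from h import *
st()
c,im=snap("wrist","j_w.png")
E
```

```text
time: 21.47
tool_pos: [0.4725, 0.2951, 0.2171]
eef_rot: [[1.0, -0.005, -0.017], [-0.005, -1.0, -0.017], [-0.017, 0.017, -1.0]]
wrist_force: [0.5, 0.7, -0.7]
width: 0.086
t 21.47 tcp [472.5 295.1 217.1] F [ 0.5  0.7 -0.7] w 86.0
R [[1.0, -0.005, -0.017], [-0.005, -1.0, -0.017], [-0.017, 0.017, -1.0]] q [ 49.  17. -10.  -0. -65.  41.]
```

View pics/j_w.png

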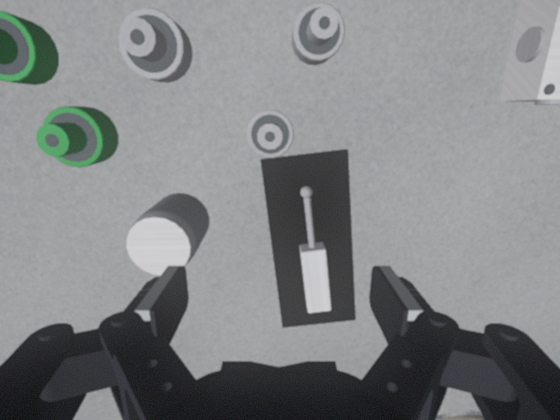

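```bash
cat > carts.py <<'E'
from h import *
def boss(c,im,u,v,z=.066,win=26):
    "small dark centre hole of the boss top: centroid of dark blob nearest (u,v)"
    g=cv2.cvtColor(im,cv2.COLOR_BGR2GRAY)
    x0,y0=int(max(0,u-win)),int(max(0,v-win)); s=cv2.resize(g[y0:int(v+win),x0:int(u+win)],None,fx=4,fy=4,interpolation=cv2.INTER_CUBIC)
    t,b=cv2.threshold(s,0,255,cv2.THRESH_BINARY+cv2.THRESH_OTSU)
    cs,h=cv2.findContours(b,cv2.RETR_CCOMP,cv2.CHAIN_APPROX_NONE)
    best=None
    for k,q in enumerate(cs):
        if cv2.contourArea(q)<40 : continue
        (cx,cy),rad=cv2.minEnclosingCircle(q); M=cv2.moments(q)
        cx,cy=M["m10"]/M["m00"],M["m01"]/M["m00"]
        uu,vv=x0+(cx+.5)/4-.5,y0+(cy+.5)/4-.5
        print("  blob",round(uu,1),round(vv,1),"area",round(cv2.contourArea(q)/16,1),"hole" if h[0][k][3]>=0 else "","->",(pl(c,uu,vv,z)*1000).round(1)[:2])
E
python3 - <<'E'
from carts import *
c=cams.calibration("wrist"); im=cv2.imread("pics/j_w.png")
for u,v in [(269,136),(323,23),(139,38)]:
    print(u,v,(pl(c,u,v,.066)*1000).round(1)); boss(c,im,u,v)
E
```

```text
269 136 [526.5 301.1  66. ]
  blob 269.3 136.1 area 538.0  -> [526.4 300.8]
  blob 269.5 136.2 area 73.9 hole -> [526.2 300.7]
  blob 267.7 133.9 area 2500.0  -> [528.4 302.3]
  blob 269.8 133.7 area 1129.3 hole -> [528.5 300.4]
323 23 [617.3 255.2  66. ]
  blob 325.5 19.6 area 1801.4  -> [619.8 253.3]
  blob 324.0 22.4 area 113.0 hole -> [617.8 254.4]
139 38 [606.4 408.   66. ]
  blob 132.2 35.3 area 1879.3  -> [608.4 413.3]
  blob 137.0 36.6 area 175.6 hole -> [607.5 409.5]
```

```bash
python3 go.py 526.3 300.7 90 3.1416
```

```text
tcp [471.9 294.7 216.7] q6 41 yaw 3.137 F [-0.4  0.3  0.3] w 85.5 t 21.5
total [ 56.7  -8.5 125.6] [ 0.018  0.018 -0.005] rows 4 each [14.2 -2.1 31.4] [ 0.004  0.004 -0.001]
```

```bash
python3 -m handwheel '[[[14,-2,30,0.005,0.005,0,-1],[14,-2,30,0.005,0.005,0,-1],[14,-2,30,0.004,0.004,0,-1],[8,-1,18,0.004,0.004,0,-1],[0,0,0,0,0,0,-1],[0,0,0,0,0,0,-1]]]'; python3 go.py 526.3 300.7 39 3.1416
```

```text
time: 22.02
tool_pos: [0.5163, 0.298, 0.1026]
eef_rot: [[1.0, -0.001, -0.003], [-0.001, -1.0, -0.002], [-0.003, 0.002, -1.0]]
wrist_force: [0.5, 1.2, 0.7]
width: 0.0851
tcp [516.3 298.  102.6] q6 44 yaw 3.141 F [0.5 1.2 0.7] w 85.1 t 22.0
total [10.2 -2.9 63.6] [ 0.002  0.003 -0.001] rows 2 each [ 5.1 -1.4 31.8] [ 0.001  0.002 -0.   ]
```

```bash
python3 -m handwheel '[[[5,-2,20,0.002,0.003,0,-1],[5,-1,20,0,0,0,-1],[0,0,14,0,0,0,-1],[0,0,5,0,0,0,-1],[0,0,0,0,0,0,-1]]]'; python3 go.py 526.3 300.7 39 3.1416
```

```text
time: 22.43
tool_pos: [0.5252, 0.3028, 0.0491]
eef_rot: [[1.0, 0.004, 0.006], [0.003, -1.0, 0.005], [0.006, -0.005, -1.0]]
wrist_force: [-0.1, -0.0, -0.6]
width: 0.0853
tcp [525.2 302.8  49.1] q6 45 yaw -3.138 F [-0.1 -0.  -0.6] w 85.3 t 22.4
total [ 1.1  2.1 10.1] [-0.005 -0.006  0.003] rows 1 each [ 1.1  2.1 10.1] [-0.005 -0.006  0.003]
```

```bash
python3 -m handwheel '[[[1,2,8,-0.005,-0.006,0,-1],[0,0,2,0,0,0,-1],[0,0,0,0,0,0,-1]]]'|grep pos; python3 go.py 526.3 300.7 39 3.1416;python3 - <<'E'
from carts import *
c,im=snap("wrist","k_w.png")
E
```

```text
tool_pos: [0.5268, 0.3021, 0.0425]
tcp [526.8 302.1  42.5] q6 45 yaw -3.136 F [0.2 0.4 0.1] w 85.3 t 22.7
total [-0.5  1.4  3.5] [-0.003 -0.004  0.005] rows 1 each [-0.5  1.4  3.5] [-0.003 -0.004  0.005]
```

View pics/k_w.png

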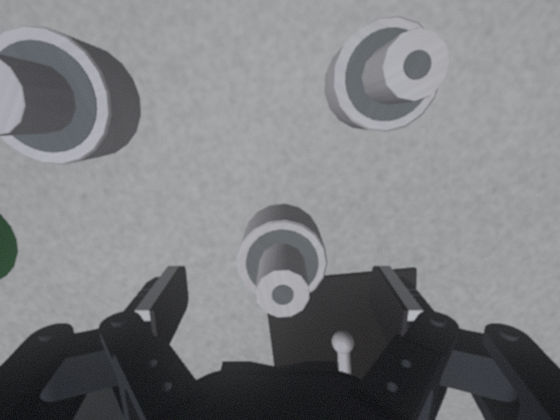

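```bash
python3 - <<'E'
from carts import *
c=cams.calibration("wrist"); im=cv2.imread("pics/k_w.png"); boss(c,im,283,294); boss(c,im,417,66)
E
python3 -m handwheel '[[[0,0,3,0,0,0,0],[0,0,0,0,0,0,0.5],[0,0,0,0,0,0,1],[0,0,0,0,0,0,1],[0,0,0,0,0,0,1],[0,0,0,0,0,0,1],[0,0,0,0,0,0,1],[0,0,0,0,0,0,1]]]' 60;python3 - <<'E'
from carts import *
c,im=snap("wrist","l_w.png");boss(c,im,283,294)
E
```

```text
blob 280.3 293.6 area 2145.4  -> [526.9 302. ]
  blob 282.3 294.3 area 332.6 hole -> [526.5 301.1]
  blob 416.6 65.6 area 2669.7  -> [618.4 254.6]
  blob 416.9 64.3 area 660.2 hole -> [618.8 254.5]
time: 23.4
tool_pos: [0.5276, 0.3026, 0.0414]
eef_rot: [[1.0, 0.005, 0.006], [0.005, -1.0, 0.005], [0.006, -0.005, -1.0]]
wrist_force: [-0.9, -0.2, 0.7]
width: 0.022
  blob 278.4 296.4 area 1968.8  -> [526.9 303.1]
  blob 278.0 297.7 area 333.5 hole -> [526.3 303.3]
```

View pics/l_w.png

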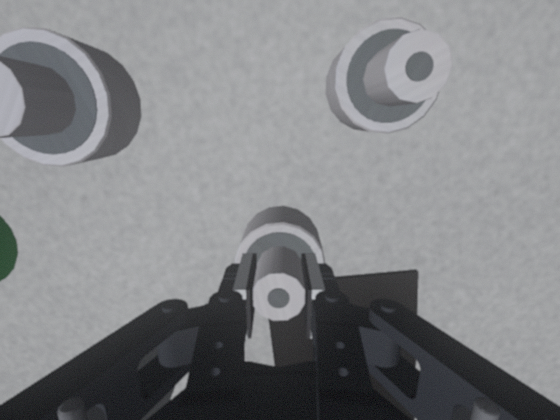

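```bash
python3 -m handwheel '[[[0,0,-10,0,0,0,1],[0,0,-30,0,0,0,1],[0,0,-35,0,0,0,1],[0,0,-35,0,0,0,1],[0,0,-20,0,0,0,1],[0,0,0,0,0,0,1],[0,0,0,0,0,0,1]]]' 80;  python3 go.py 525 -115 190 3.1416
```

```text
time: 24.03
tool_pos: [0.523, 0.2991, 0.1732]
eef_rot: [[1.0, 0.003, -0.006], [0.003, -1.0, -0.003], [-0.006, 0.003, -1.0]]
wrist_force: [-0.3, -1.3, -3.7]
width: 0.0217
tcp [523.  299.1 173.2] q6 45 yaw -3.139 F [-0.3 -1.3 -3.7] w 21.7 t 24.0
total [  0.8 414.2 -15.6] [0.003 0.006 0.003] rows 11 each [ 0.1 37.7 -1.4] [0.    0.001 0.   ]
```

```bash
python3 -m handwheel '[[[0,20,-2,0,0,0,1],[0,36,-2,0,0,0,1],[0,36,-2,0,0,0,1],[0,36,-2,0,0,0,1],[0,36,-2,0,0,0,1],[0,36,-2,0,0,0,1],[0,36,-2,0,0,0,1],[0,36,-2,0,0,0,1],[0,36,-2,0,0,0,1],[0,36,-2,0,0,0,1],[0,25,0,0,0,0,1],[0,15,0,0,0,0,1],[0,0,0,0,0,0,1],[0,0,0,0,0,0,1],[0,0,0,0,0,0,1]]]';  python3 go.py 525 -115 190 3.1416
python3 - <<'E'
from carts import *
c,im=snap("wrist","m_w.png")
E
```

```text
time: 25.28
tool_pos: [0.5023, -0.1084, 0.1663]
eef_rot: [[0.998, -0.001, -0.062], [-0.002, -1.0, -0.012], [-0.062, 0.012, -0.998]]
wrist_force: [-0.1, 0.8, -3.0]
width: 0.0213
tcp [ 502.3 -108.4  166.3] q6 84 yaw 3.140 F [-0.1  0.8 -3. ] w 21.3 t 25.3
total [ 21.2   6.9 -25. ] [ 0.012  0.062 -0.001] rows 1 each [ 21.2   6.9 -25. ] [ 0.012  0.062 -0.001]
```

View pics/m_w.png

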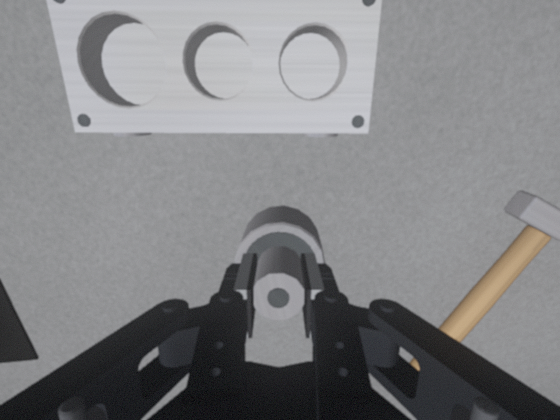

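Run:
```python
from carts import *
import pickle;pickle.dump(cams.calibration("wrist"),open("m.pkl","wb"))
im=cv2.imread("pics/m_w.png")
cv2.imwrite("pics/m_c.png",cv2.resize(im[0:150,50:390],None,fx=2.3,fy=2.3,interpolation=cv2.INTER_CUBIC))
```

```text
(no output)
```

View pics/m_c.png

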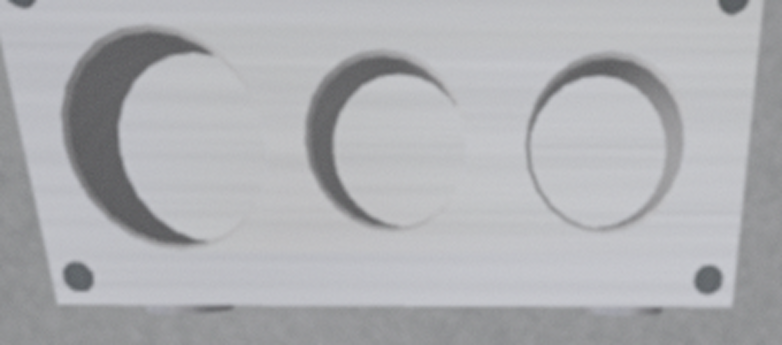

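Run:
```python
from carts import *
import pickle;c=pickle.load(open("m.pkl","rb"))
H=lambda x,y:pl(c,50+(x+.5)/2.3-.5,(y+.5)/2.3-.5,.052)[:2]*1000
def circ(P):
    P=np.array([H(*p) for p in P]);A=np.c_[2*P,np.ones(len(P))];s=np.linalg.lstsq(A,(P**2).sum(1),rcond=None)[0];return s[:2].round(1),np.sqrt(s[2]+s[:2]@s[:2]).round(1)
print("end",circ([(525,145),(684,140),(612,51),(598,231),(545,90),(668,90)]))
print("mid",circ([(306,135),(380,51),(395,229),(325,80),(330,195)]))
print("wide",circ([(62,115),(148,26),(190,244),(90,52),(90,195)]))
print("corners",H(57,303),H(733,306),"screws",H(78,277),H(708,279))
im=cv2.imread("pics/m_w.png"); 
o,d=ray(c,279,298);s=monitor.sense();print(s["tool_pos"]);g=s["tool_pos"]+s["eef_rot"]@np.array([0,0,-.0246]);print("boss top in img at top height",pl(c,279,298,g[2])*1000,g*1000)
```

```text
end (array([ 607. , -133.8]), np.float64(25.4))
mid (array([607.7, -64.8]), np.float64(25.6))
wide (array([608.3,   6. ]), np.float64(31.1))
corners [558.34082772  51.16127649] [ 557.00007843 -180.03480375] screws [566.85399788  42.20182056] [ 565.9764741  -170.59135256]
[ 0.50217906 -0.10803002  0.16614844]
boss top in img at top height [ 502.26470668 -107.28908671  190.69835256] [ 503.72215677 -107.74604087  190.69835256]
```

```bash
python3 go.py 608.6 -134.5 125 3.1416
```

```text
tcp [ 502.2 -108.   166.1] q6 84 yaw 3.140 F [-0.4  0.7 -4.2] w 21.6 t 25.3
total [108.8  25.9  34.7] [ 0.012  0.063 -0.001] rows 3 each [36.3  8.6 11.6] [ 0.004  0.021 -0.   ]
```

```bash
python3 -m handwheel '[[[20,6,0,0.004,0.02,0,1],[28,7,5,0.004,0.02,0,1],[28,7,8,0.004,0.02,0,1],[20,4,8,0,0.002,0,1],[8,0,5,0,0,0,1],[0,0,0,0,0,0,1],[0,0,0,0,0,0,1]]]'; python3 go.py 608.6 -134.5 105 3.1416
```

```text
time: 25.92
tool_pos: [0.6077, -0.1244, 0.1327]
eef_rot: [[1.0, 0.011, -0.004], [0.011, -1.0, 0.003], [-0.004, -0.003, -1.0]]
wrist_force: [-0.4, -0.0, -2.8]
width: 0.0217
tcp [ 607.7 -124.4  132.7] q6 87 yaw -3.131 F [-0.4 -0.  -2.8] w 21.7 t 25.9
total [ 1.  10.2 27.7] [-0.003  0.004  0.011] rows 1 each [ 1.  10.2 27.7] [-0.003  0.004  0.011]
```

```bash
python3 -m handwheel '[[[0,6,12,-0.003,0.004,0.006,1],[0,4,10,0,0,0.005,1],[0,0,4,0,0,0,1],[0,0,0,0,0,0,1],[0,0,0,0,0,0,1]]]'; python3 go.py 608.6 -134.5 96 3.1416;  python3 - <<'E'
from carts import *
c,im=snap("scene","n_s.png",(150,150,350,290),3.8)
E
```

```text
time: 26.33
tool_pos: [0.6044, -0.1314, 0.1069]
eef_rot: [[1.0, 0.003, -0.003], [0.003, -1.0, 0.0], [-0.003, -0.0, -1.0]]
wrist_force: [1.7, 0.2, -2.9]
width: 0.0218
tcp [ 604.4 -131.4  106.9] q6 88 yaw -3.138 F [ 1.7  0.2 -2.9] w 21.8 t 26.3
total [ 4.2  3.1 10.9] [-0.     0.003  0.003] rows 1 each [ 4.2  3.1 10.9] [-0.     0.003  0.003]
```

View pics/n_s.png

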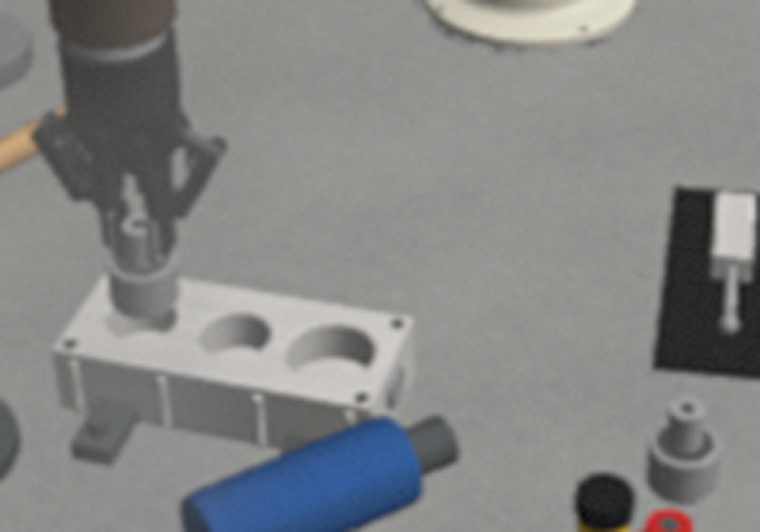

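Align precisely, then lower.

```bash
python3 -m handwheel '[[[4,3,2,0,0.003,0.002,1],[1,0,2,0,0,0,1],[0,0,0,0,0,0,1],[0,0,0,0,0,0,1]]]'|grep -E "pos|force"; python3 go.py 608.6 -134.5 96 3.1416
```

```text
tool_pos: [0.6109, -0.1345, 0.1049]
wrist_force: [-0.2, -0.0, -2.6]
tcp [ 610.9 -134.5  104.9] q6 88 yaw -3.140 F [-0.2 -0.  -2.6] w 21.9 t 26.7
total [-2.4 -0.   8.9] [-0.    -0.005  0.002] rows 1 each [-2.4 -0.   8.9] [-0.    -0.005  0.002]
```

```bash
python3 -m handwheel '[[[0,0,4,0,0,0,1],[0,0,2,0,0,0,1],[0,0,0,0,0,0,1]]]'|grep -E "pos|force"; python3 go.py 608.6 -134.5 90 3.1416
```

```text
tool_pos: [0.6113, -0.1346, 0.0987]
wrist_force: [-0.2, -0.1, -2.7]
tcp [ 611.3 -134.6   98.7] q6 88 yaw -3.140 F [-0.2 -0.1 -2.7] w 21.8 t 27.0
total [-2.7 -0.1  8.7] [-0.    -0.005  0.001] rows 1 each [-2.7 -0.1  8.7] [-0.    -0.005  0.001]
```

```bash
python3 -m handwheel '[[[-2.2,0,0,0,-0.004,0,1],[0,0,3,0,0,0,1],[0,0,0,0,0,0,1]]]'|grep -E "pos|force"; python3 go.py 608.6 -134.5 90 3.1416;python3 -m handwheel '[[[0,0,3,0,0,0,1],[0,0,3,0,0,0,1],[0,0,0,0,0,0,1]]]'|grep -E "pos|force"; python3 go.py 608.6 -134.5 90 3.1416
```

```text
tool_pos: [0.6086, -0.1345, 0.095]
wrist_force: [0.1, -0.3, -2.8]
tcp [ 608.6 -134.5   95. ] q6 88 yaw -3.140 F [ 0.1 -0.3 -2.8] w 21.8 t 27.2
total [ 0. -0.  5.] [-0.    -0.     0.001] rows 1 each [ 0. -0.  5.] [-0.    -0.     0.001]
tool_pos: [0.6085, -0.1345, 0.0884]
wrist_force: [-0.2, 0.5, -3.2]
tcp [ 608.5 -134.5   88.4] q6 88 yaw -3.140 F [-0.2  0.5 -3.2] w 21.7 t 27.5
total [ 0.1 -0.  -1.6] [-0.    -0.     0.001] rows 1 each [ 0.1 -0.  -1.6] [-0.    -0.     0.001]
```

```bash
for i in 1 2 3; do python3 -m handwheel '[[[0,0,3.5,0,0,0,1],[0,0,3.5,0,0,0,1],[0,0,0,0,0,0,1]]]'|grep -E "pos|force"; done
```

```text
tool_pos: [0.6083, -0.1345, 0.0805]
wrist_force: [-0.0, 0.1, -3.4]
tool_pos: [0.6082, -0.1346, 0.0726]
wrist_force: [0.0, -0.1, -2.8]
tool_pos: [0.6081, -0.1347, 0.0649]
wrist_force: [-0.3, 0.2, -3.0]
```

```bash
python3 -m handwheel '[[[0,0,2,0,0,0,1],[0,0,1,0,0,0,1],[0,0,0,0,0,0,1]]]'|grep -E "pos|force"; python3 -m handwheel '[[[0,0,1.5,0,0,0,1],[0,0,1.5,0,0,0,1],[0,0,1,0,0,0,1]]]'|grep -E "pos|force"
```

```text
tool_pos: [0.6083, -0.1347, 0.0616]
wrist_force: [-0.7, 0.3, -1.0]
tool_pos: [0.6086, -0.1348, 0.0616]
wrist_force: [-2.3, 1.0, 0.7]
```

```bash
python3 -m handwheel '[[[0,0,0,0,0,0,0.5],[0,0,0,0,0,0,0.2],[0,0,0,0,0,0,0.1],[0,0,0,0,0,0,0],[0,0,0,0,0,0,0],[0,0,-8,0,0,0,0],[0,0,-25,0,0,0,0],[0,0,-35,0,0,0,0],[-10,-20,-35,0,0,0,-1],[-10,-30,-20,0,0,0,-1],[-10,-36,0,0,0,0,-1],[-10,-36,0,0,0,0,-1],[-10,-36,0,0,0,0,-1],[-10,-36,0,0,0,0,-1],[0,-20,0,0,0,0,-1],[0,0,0,0,0,0,-1],[0,0,0,0,0,0,-1]]]'
python3 - <<'E'
from carts import *
c,im=snap("wrist","o_w.png")
c,im=snap("scene","o_s.png",(150,150,350,290),3.8)
E
python3 go.py 560 190 190 2.094
```

```text
time: 30.13
tool_pos: [0.5517, 0.087, 0.2008]
eef_rot: [[1.0, 0.001, 0.022], [0.001, -1.0, 0.003], [0.022, -0.003, -1.0]]
wrist_force: [-0.0, -0.4, 1.2]
width: 0.0853
tcp [552.1  85.8 200.5] q6 64 yaw 3.141 F [ 0.3  0.4 -0. ] w 85.3 t 30.2
total [   7.6 -104.2   10.9] [-0.014 -0.019  1.047] rows 10 each [  0.8 -10.4   1.1] [-0.001 -0.002  0.105]
```

View pics/o_w.png

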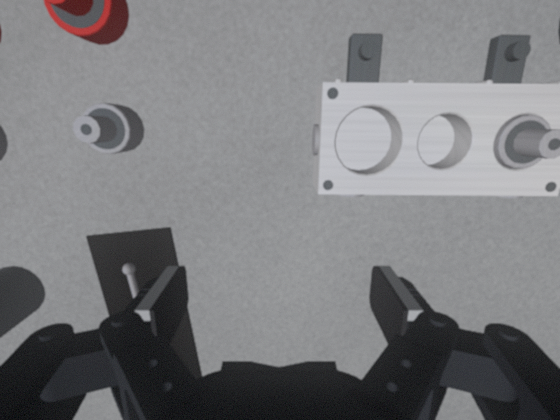

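View pics/o_s.png

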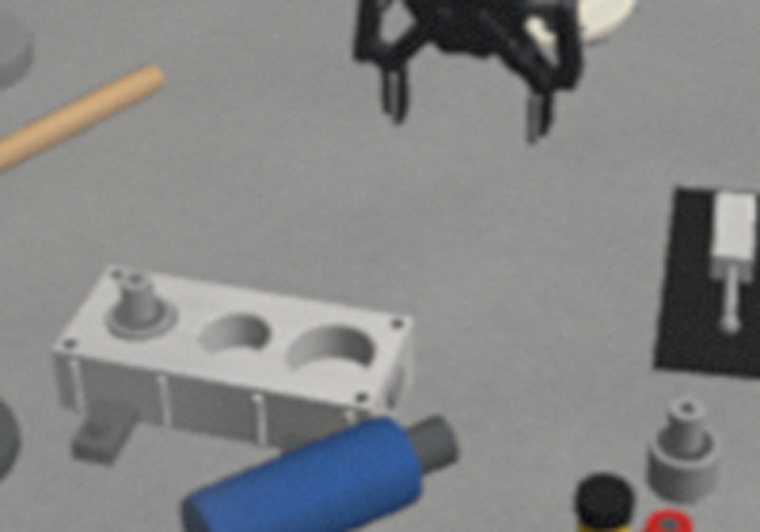

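```bash
python3 - <<'E'
from carts import *
c=cams.calibration("wrist"); im=cv2.imread("pics/o_w.png"); boss(c,im,87,129,win=18)
E
python3 -m handwheel '[[[0,0,0,-0.002,-0.002,0.105,-1],[0,-15,0,-0.002,-0.002,0.105,-1],[0,-15,0,-0.002,-0.002,0.105,-1],[0,-15,0,-0.002,-0.002,0.105,-1],[0,-15,0,-0.002,-0.002,0.105,-1],[0,-15,0,-0.002,-0.002,0.105,-1],[0,-15,0,-0.001,-0.002,0.105,-1],[0,0,0,0,-0.002,0.105,-1],[0,0,0,0,-0.002,0.1,-1],[0,0,0,0,0,0.05,-1],[0,0,0,0,0,0,-1]]]' | grep pos; python3 go.py 618.6 254.5 90 2.094
```

```text
blob 82.3 129.2 area 959.7  -> [618.9 257.1]
  blob 85.7 129.0 area 90.8 hole -> [619.1 254.1]
tool_pos: [0.591, 0.1541, 0.1989]
tcp [591.  154.1 198.9] q6 -1 yaw 2.076 F [0.7 0.3 0. ] w 85.7 t 31.1
total [-74.9 -73.3 108.3] [ 0.005 -0.003 -0.018] rows 3 each [-25.  -24.4  36.1] [ 0.002 -0.001 -0.006]
```

```bash
python3 -m handwheel '[[[-18,-18,22,0.002,0,-0.006,-1],[-20,-20,25,0.002,0,-0.006,-1],[-20,-20,25,0.001,0,-0.006,-1],[-14,-14,20,0,0,0,-1],[-3,-2,5,0,0,0,-1],[0,0,0,0,0,0,-1],[0,0,0,0,0,0,-1]]]' | grep pos; python3 go.py 618.9 254.3 45 2.094
```

```text
tool_pos: [0.6248, 0.2492, 0.0997]
tcp [624.8 249.2  99.7] q6 -6 yaw 2.090 F [-0.3 -0.8  0.2] w 85.0 t 31.7
total [-7.6  2.7 54.7] [-0.003 -0.006 -0.004] rows 2 each [-3.8  1.4 27.3] [-0.002 -0.003 -0.002]
```

```bash
python3 -m handwheel '[[[-4,1,20,-0.002,-0.004,-0.003,-1],[-3,1,20,0,0,0,-1],[0,0,9,0,0,0,-1],[0,0,0,0,0,0,-1],[0,0,0,0,0,0,-1]]]' | grep pos; python3 go.py 618.9 254.3 41 2.094
python3 - <<'E'
from carts import *
c,im=snap("wrist","p_w.png"); boss(c,im,283,294)
E
```

```text
tool_pos: [0.6236, 0.2496, 0.0572]
tcp [623.6 249.6  57.2] q6 -6 yaw 2.090 F [ 0.  -0.2 -0.1] w 85.6 t 32.1
total [-6.5  1.9 16.1] [-0.011 -0.002 -0.004] rows 1 each [-6.5  1.9 16.1] [-0.011 -0.002 -0.004]
  blob 282.5 296.3 area 2363.3  -> [616.6 258.2]
  blob 282.6 290.3 area 272.2 hole -> [618.2 255.3]
```

View pics/p_w.png

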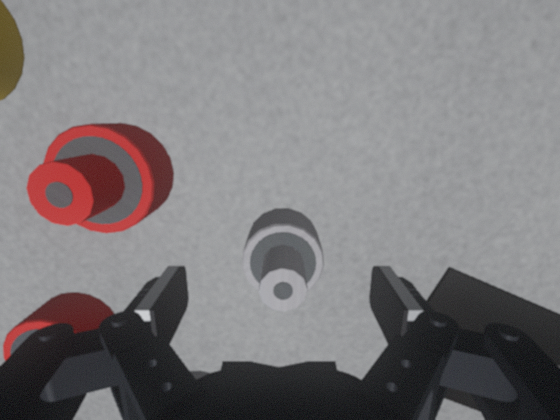

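```bash
python3 - <<'E'
from carts import *
c=cams.calibration("wrist"); s=monitor.sense()
for u,v,z in [(60,340,.036),(100,178,.036),(58,194,.066)]:
    p=pl(c,u,v,z); print((p*1000).round(), (s["eef_rot"].T@(p-s["tool_pos"])*1000).round())
c=cams.calibration("scene")
for u,v in [(381,295),(327,289)]: print(pl(c,u,v,.066)*1000)
E
python3 go.py 618.5 254.8 41 2.094
```

```text
[714. 373.  36.] [ -63. -140.   23.]
[729. 261.  36.] [ 42. -97.  23.]
[730. 264.  66.] [ 40. -99.  -7.]
[719.10244436 389.03102472  66.        ]
[732.0680093  266.04045743  66.        ]
tcp [623.8 249.7  57.5] q6 -6 yaw 2.090 F [ 0.7 -0.2  0.2] w 85.4 t 32.2
total [-7.1  2.2 16.4] [-0.012 -0.002 -0.004] rows 1 each [-7.1  2.2 16.4] [-0.012 -0.002 -0.004]
```

```bash
python3 -m handwheel '[[[-5,2,8,-0.008,-0.002,-0.003,-1],[-3,0,6,-0.003,0,0,-1],[0,0,2,0,0,0,-1],[0,0,0,0,0,0,-1],[0,0,0,0,0,0,-1]]]' | grep pos; python3 go.py 618.5 254.8 41 2.094
```

```text
tool_pos: [0.6198, 0.2567, 0.0445]
tcp [619.8 256.7  44.5] q6 -6 yaw 2.093 F [0.5 0.3 0.6] w 85.6 t 32.6
total [1.  2.1 3.4] [-0.007  0.    -0.001] rows 1 each [1.  2.1 3.4] [-0.007  0.    -0.001]
```

```bash
python3 -m handwheel '[[[1,2,3,-0.006,0,0,-1],[0,0,1,0,0,0,0],[0,0,0,0,0,0,0.5],[0,0,0,0,0,0,1],[0,0,0,0,0,0,1],[0,0,0,0,0,0,1],[0,0,0,0,0,0,1],[0,0,0,0,0,0,1],[0,0,0,0,0,0,1]]]' 60;python3 - <<'E'
from carts import *
c,im=snap("wrist","q_w.png");boss(c,im,279,297)
E
python3 -m handwheel '[[[0,0,-10,0,0,0,1],[0,0,-30,0,0,0,1],[0,0,-35,0,0,0,1],[0,0,-30,0,0,0,1],[0,0,-15,0,0,0,1],[0,0,0,0,0,0,1],[0,0,0,0,0,0,1]]]' 80;  python3 go.py 608 20 165 2.094
```

```text
time: 33.37
tool_pos: [0.6187, 0.2549, 0.0406]
eef_rot: [[0.499, -0.866, 0.001], [-0.866, -0.499, 0.001], [0.0, -0.001, -1.0]]
wrist_force: [-0.1, 0.3, -0.3]
width: 0.022
  blob 278.5 298.7 area 2329.5  -> [618.  256.5]
  blob 278.6 296.4 area 344.1 hole -> [618.5 255.5]
time: 34.0
tool_pos: [0.6147, 0.2528, 0.1613]
eef_rot: [[0.497, -0.868, -0.012], [-0.868, -0.497, -0.005], [-0.002, 0.013, -1.0]]
wrist_force: [-0.2, 0.4, -3.5]
width: 0.0218
tcp [614.7 252.8 161.3] q6 -6 yaw 2.091 F [-0.2  0.4 -3.5] w 21.8 t 34.0
total [198.7 121.6  -2.4] [ 0.013  0.002 -0.003] rows 6 each [33.1 20.3 -0.4] [ 0.002  0.    -0.   ]
```

```bash
python3 go.py 568 5 165 2.094; python3 -m handwheel '[[[10,10,-1,0.002,0,0,1],[24,22,-1,0.002,0,0,1],[30,27,-1,0.002,0,0,1],[30,27,0,0.002,0,0,1],[30,27,0,0.002,0,0,1],[30,27,0,0,0,0,1],[20,17,0,0,0,0,1],[10,8,0,0,0,0,1],[0,0,0,0,0,0,1],[0,0,0,0,0,0,1],[0,0,0,0,0,0,1]]]'|grep pos; python3 go.py 568 5 165 2.094
python3 - <<'E'
from carts import *
c,im=snap("wrist","r_w.png")
import pickle;pickle.dump(cams.calibration("wrist"),open("r.pkl","wb"))
E
```

```text
tcp [614.7 252.8 161.3] q6 -6 yaw 2.091 F [-0.2  0.4 -3.5] w 21.8 t 34.0
total [191.8 163.7  -1.9] [ 0.013  0.002 -0.003] rows 6 each [32.  27.3 -0.3] [ 0.002  0.    -0.   ]
tool_pos: [0.5453, -0.0025, 0.1463]
tcp [545.3  -2.5 146.3] q6 13 yaw 2.088 F [-0.2  0.6 -2.1] w 21.6 t 34.9
total [  4.5 -22.7 -19.6] [ 0.038  0.013 -0.006] rows 1 each [  4.5 -22.7 -19.6] [ 0.038  0.013 -0.006]
```

View pics/r_w.png

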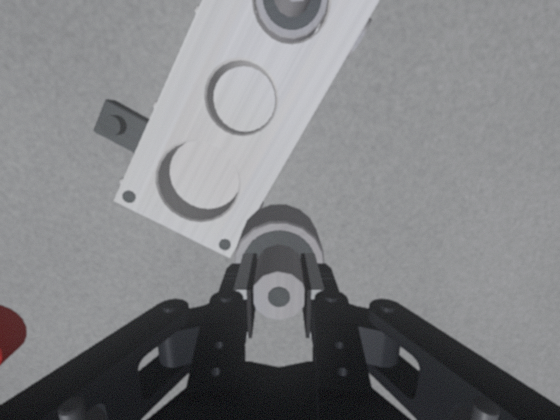

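Run:
```python
from carts import *
import pickle;c=pickle.load(open("r.pkl","rb"));im=cv2.imread("pics/r_w.png")
cv2.imwrite("pics/r_c.png",cv2.resize(im[45:230,110:300],None,fx=4,fy=4,interpolation=cv2.INTER_CUBIC))
s=monitor.sense();g=s["tool_pos"]+s["eef_rot"]@np.array([0,0,-.0254])
print(g*1000);boss(c,im,279,296,z=g[2])
```

```text
[546.30533802  -1.96372955 171.61877642]
  blob 278.4 298.1 area 2242.7  -> [ 5.458e+02 -5.000e-01]
  blob 278.5 296.4 area 345.2 hole -> [546.2  -1.3]
```

View pics/r_c.png

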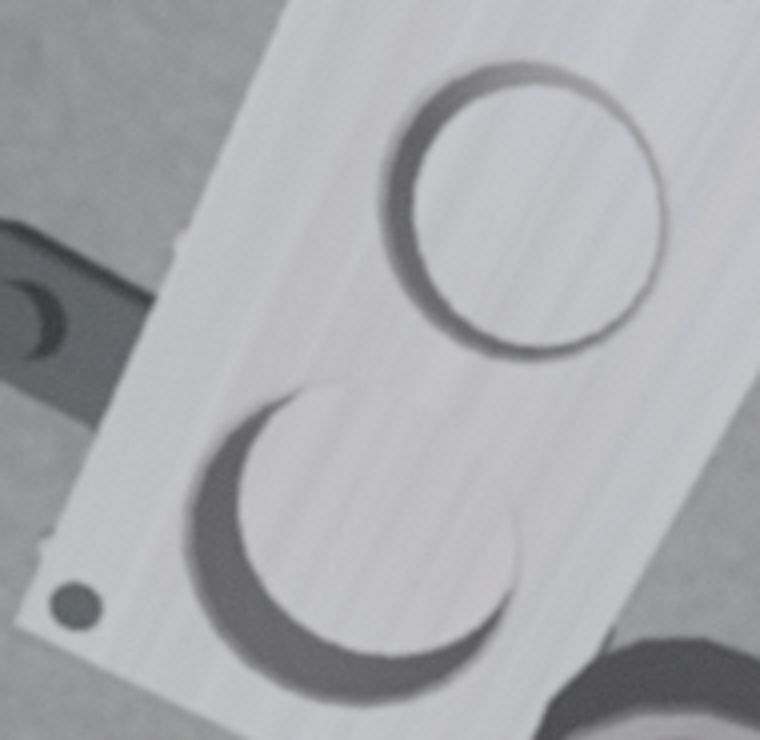

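```bash
python3 - <<'E'
from carts import *
import pickle;c=pickle.load(open("r.pkl","rb"))
H=lambda x,y:pl(c,110+(x+.5)/4-.5,45+(y+.5)/4-.5,.052)[:2]*1000
def circ(P):
    P=np.array([H(*p) for p in P]);A=np.c_[2*P,np.ones(len(P))];s=np.linalg.lstsq(A,(P**2).sum(1),rcond=None)[0];return s[:2].round(1),np.sqrt(s[2]+s[:2]@s[:2]).round(1)
print("mid",circ([(379,200),(667,220),(522,61),(530,362),(420,105),(630,320),(620,105),(430,320)]))
print("wide",circ([(184,530),(365,706),(230,430),(240,650),(470,665)]))
E
python3 go.py 607.7 -65 130 2.094
```

```text
mid (array([607.5, -63.8]), np.float64(25.3))
wide (array([607.9,   5.6]), np.float64(31.3))
tcp [545.3  -2.1 146.2] q6 13 yaw 2.089 F [-0.6 -0.1 -3.4] w 21.6 t 35.0
total [ 85.7 -23.7  14.2] [ 0.038  0.014 -0.005] rows 3 each [28.6 -7.9  4.7] [ 0.013  0.005 -0.002]
```

```bash
python3 -m handwheel '[[[16,-5,0,0.01,0.004,-0.001,1],[24,-7,3,0.01,0.004,-0.001,1],[24,-7,5,0.01,0.004,-0.001,1],[14,-4,5,0.006,0.002,0,1],[4,-1,2,0,0,0,1],[0,0,0,0,0,0,1],[0,0,0,0,0,0,1]]]'|grep pos; python3 go.py 607.7 -64.8 105 2.094
```

```text
tool_pos: [0.6094, -0.0562, 0.1261]
tcp [609.4 -56.2 126.1] q6 21 yaw 2.102 F [-0.9  0.8 -2.5] w 21.8 t 35.5
total [ 6.6  5.8 21.1] [0.004 0.002 0.008] rows 1 each [ 6.6  5.8 21.1] [0.004 0.002 0.008]
```

```bash
python3 -m handwheel '[[[5,4,10,0.004,0.002,0.006,1],[1.5,1.5,8,0,0,0,1],[0,0,3,0,0,0,1],[0,0,0,0,0,0,1],[0,0,0,0,0,0,1]]]'|grep pos; python3 go.py 607.7 -64.8 99 2.094
```

```text
tool_pos: [0.6062, -0.0609, 0.1048]
tcp [606.2 -60.9 104.8] q6 21 yaw 2.101 F [-0.3 -0.4 -3.3] w 21.8 t 36.0
total [4.2 0.7 5.8] [0.001 0.001 0.007] rows 1 each [4.2 0.7 5.8] [0.001 0.001 0.007]
```

```bash
python3 -m handwheel '[[[4,0.7,3,0,0,0.006,1],[0,0,2,0,0,0,1],[0,0,0,0,0,0,1],[0,0,0,0,0,0,1]]]'|grep pos; python3 go.py 607.7 -64.8 96 2.094
```

```text
tool_pos: [0.6085, -0.064, 0.1008]
tcp [608.5 -64.  100.8] q6 21 yaw 2.096 F [ 0.2  0.4 -3. ] w 21.6 t 36.3
total [0.3 1.1 4.8] [-0.002 -0.     0.002] rows 1 each [0.3 1.1 4.8] [-0.002 -0.     0.002]
```

```bash
python3 -m handwheel '[[[0.3,1,3,0,0,0.002,1],[0,0,3,0,0,0,1],[0,0,0,0,0,0,1]]]'|grep -E "pos|force"; for i in 1 2; do python3 -m handwheel '[[[0,0,3,0,0,0,1],[0,0,2.5,0,0,0,1],[0,0,0,0,0,0,1]]]'|grep -E "pos|force"; done
```

```text
tool_pos: [0.6081, -0.0649, 0.0948]
wrist_force: [0.6, -0.6, -2.8]
tool_pos: [0.608, -0.065, 0.0886]
wrist_force: [0.4, 0.2, -2.7]
tool_pos: [0.6078, -0.065, 0.0823]
wrist_force: [-0.5, -1.1, -2.7]
```

In the bore freely (foot ≈ 10 mm in). Continue to the floor.

```bash
for i in 1 2; do python3 -m handwheel '[[[0,0,3.5,0,0,0,1],[0,0,3.5,0,0,0,1],[0,0,0,0,0,0,1]]]'|grep -E "pos|force"; done; for i in 1 2 3; do python3 -m handwheel '[[[0,0,1.5,0,0,0,1],[0,0,1.5,0,0,0,1]]]'|grep -E "pos|force"; done
```

```text
tool_pos: [0.6078, -0.065, 0.0745]
wrist_force: [0.5, -0.3, -3.3]
tool_pos: [0.6078, -0.065, 0.0667]
wrist_force: [0.6, 0.2, -2.8]
tool_pos: [0.608, -0.065, 0.0635]
wrist_force: [0.2, 0.7, -3.5]
tool_pos: [0.6083, -0.065, 0.0605]
wrist_force: [-3.9, 0.9, 8.5]
tool_pos: [0.6084, -0.0651, 0.0606]
wrist_force: [-3.7, 1.8, 5.6]
```

```bash
python3 -m handwheel '[[[0,0,0,0,0,0,0.5],[0,0,0,0,0,0,0.2],[0,0,0,0,0,0,0.1],[0,0,0,0,0,0,0],[0,0,0,0,0,0,0],[0,0,-8,0,0,0,0],[0,0,-25,0,0,0,0],[0,0,-35,0,0,0,0],[0,0,-35,0,0,0,-1],[-20,-12,-15,0,0,0,-1],[-30,-18,0,0,0,0,-1],[-30,-18,0,0,0,0,-1],[-30,-18,0,0,0,0,-1],[-30,-18,0,0,0,0,-1],[-30,-18,0,0,0,0,-1],[-30,-18,0,0,0,0,-1],[-30,-18,0,0,0,0,-1],[0,0,0,0,0,0,-1],[0,0,0,0,0,0,-1]]]';  python3 go.py 607 408 120 2.094
```

```text
time: 39.63
tool_pos: [0.6178, 0.214, 0.1984]
eef_rot: [[0.498, -0.867, 0.023], [-0.867, -0.498, 0.004], [0.008, -0.022, -1.0]]
wrist_force: [0.2, 0.3, 0.7]
width: 0.0857
tcp [617.8 214.  198.4] q6 -4 yaw 2.092 F [0.2 0.3 0.7] w 85.7 t 39.6
total [-174.2  -85.5   78.8] [-0.022 -0.008 -0.002] rows 5 each [-34.8 -17.1  15.8] [-0.004 -0.002 -0.   ]
```

```bash
python3 -m handwheel '[[[-25,-12,5,-0.004,-0.002,0,-1],[-32,-16,10,-0.004,-0.002,0,-1],[-32,-16,15,-0.004,-0.002,0,-1],[-32,-16,15,-0.004,-0.001,0,-1],[-30,-14,12,-0.003,-0.001,0,-1],[-12,-6,10,0,0,0,-1],[0,0,4,0,0,0,-1],[0,0,0,0,0,0,-1],[0,0,0,0,0,0,-1]]]'|grep pos;  python3 go.py 607 408 60 2.094
python3 - <<'E'
from carts import *
c,im=snap("wrist","s_w.png")
c,im=snap("scene","s_s.png",(150,150,350,290),3.8)
E
```

```text
tool_pos: [0.6104, 0.3944, 0.1304]
tcp [610.4 394.4 130.4] q6 -16 yaw 2.083 F [ 0.3 -0.5  0.1] w 85.7 t 40.4
total [-13.6  -3.2  70.4] [-0.007 -0.002 -0.011] rows 2 each [-6.8 -1.6 35.2] [-0.004 -0.001 -0.005]
```

View pics/s_w.png

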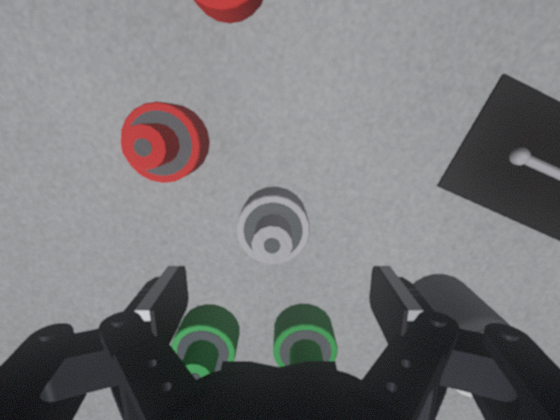

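View pics/s_s.png

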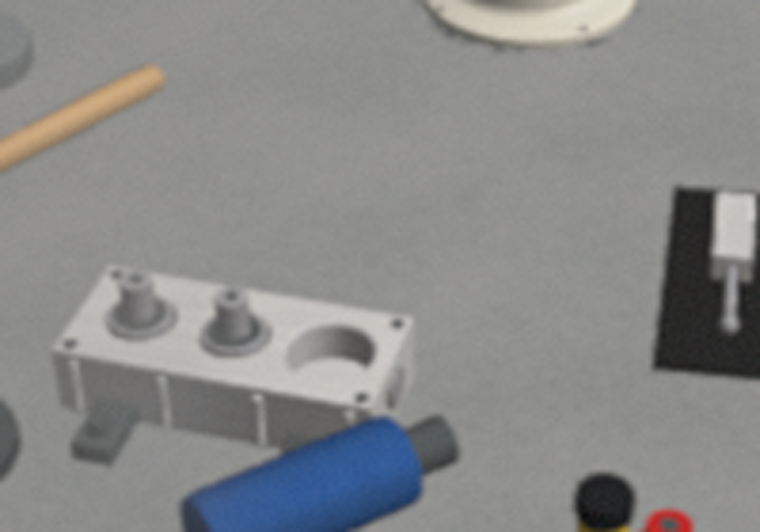

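```bash
python3 - <<'E'
from carts import *
c=cams.calibration("wrist"); im=cv2.imread("pics/s_w.png"); boss(c,im,272,245)
E
python3 -m handwheel '[[[-7,-1,20,-0.004,-0.001,-0.005,-1],[-6,-1,25,-0.003,-0.001,-0.005,-1],[0,0,15,0,0,0,-1],[0,0,5,0,0,0,-1],[0,0,0,0,0,0,-1]]]'|grep pos
python3 - <<'E'
from carts import *
c,im=snap("wrist","t_w.png"); boss(c,im,280,290,win=30)
E
python3 go.py 607 408 41 2.094
```

```text
blob 271.2 251.1 area 1902.0  -> [606.3 414.3]
  blob 271.5 245.1 area 197.1 hole -> [608.4 410.1]
tool_pos: [0.6117, 0.4018, 0.0731]
  blob 279.0 290.6 area 3407.6  -> [603.2 417.1]
  blob 277.4 276.9 area 354.7 hole -> [608.  410.2]
tcp [612.1 401.9  73.9] q6 -17 yaw 2.085 F [ 0.2 -0.4  0.3] w 85.7 t 41.0
total [-7.8  1.9 32.9] [-0.015  0.002 -0.009] rows 1 each [-7.8  1.9 32.9] [-0.015  0.002 -0.009]
```

View pics/t_w.png

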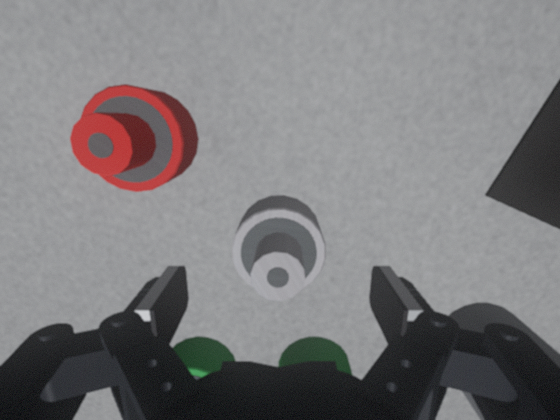

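```bash
python3 go.py 608.1 410.1 41 2.094; python3 -m handwheel '[[[-5,0.5,14,-0.008,0,-0.005,-1],[-4,0,12,-0.006,0,-0.004,-1],[0,0,5,0,0,0,-1],[0,0,0,0,0,0,-1],[0,0,0,0,0,0,-1]]]'|grep pos; python3 go.py 608.1 410.1 41 2.094
```

```text
tcp [612.1 401.9  73.9] q6 -17 yaw 2.085 F [ 0.2 -0.4  0.3] w 85.7 t 41.0
total [-9.  -0.1 33. ] [-0.015  0.002 -0.009] rows 1 each [-9.  -0.1 33. ] [-0.015  0.002 -0.009]
tool_pos: [0.6094, 0.4107, 0.0448]
tcp [609.4 410.7  44.8] q6 -16 yaw 2.094 F [-0.2 -0.2  0.2] w 85.5 t 41.4
total [-0.1  1.4  3.8] [-0.007  0.004 -0.   ] rows 1 each [-0.1  1.4  3.8] [-0.007  0.004 -0.   ]
```

```bash
python3 -m handwheel '[[[0,1,3,-0.006,0.004,0,-1],[0,0,1,0,0,0,0],[0,0,0,0,0,0,0.5],[0,0,0,0,0,0,1],[0,0,0,0,0,0,1],[0,0,0,0,0,0,1],[0,0,0,0,0,0,1],[0,0,0,0,0,0,1],[0,0,0,0,0,0,1]]]' 60;python3 - <<'E'
from carts import *
c,im=snap("wrist","u_w.png");boss(c,im,279,297,win=30)
E
python3 -m handwheel '[[[0,0,-10,0,0,0,1],[0,0,-30,0,0,0,1],[0,0,-35,0,0,0,1],[0,0,-35,0,0,0,1],[0,0,-25,0,0,0,1],[0,0,0,0,0,0,1],[0,0,0,0,0,0,1]]]' 80;  python3 go.py 570 75 170 2.094
```

```text
time: 42.12
tool_pos: [0.6085, 0.4105, 0.0416]
eef_rot: [[0.5, -0.866, 0.001], [-0.866, -0.5, 0.0], [0.001, -0.001, -1.0]]
wrist_force: [0.2, 0.4, -0.4]
width: 0.0285
  blob 278.5 297.5 area 3432.6  -> [607.8 412.3]
  blob 278.6 294.0 area 546.2 hole -> [608.6 410.7]
time: 42.75
tool_pos: [0.6028, 0.4066, 0.1711]
eef_rot: [[0.496, -0.868, -0.02], [-0.868, -0.496, -0.013], [0.001, 0.024, -1.0]]
wrist_force: [0.3, 0.2, -6.7]
width: 0.0277
tcp [602.8 406.6 171.1] q6 -17 yaw 2.090 F [ 0.3  0.2 -6.7] w 27.7 t 42.8
total [271.6 192.9   6.1] [ 0.024 -0.001 -0.004] rows 8 each [33.9 24.1  0.8] [ 0.003 -0.    -0.001]
```

```bash
python3 -m handwheel '[[[14,10,-1,0.003,0,0,1],[28,20,-1,0.003,0,0,1],[34,24,-1,0.003,0,0,1],[34,24,-1,0.003,0,0,1],[34,24,-1,0.003,0,0,1],[34,24,-1,0.003,0,0,1],[34,24,-1,0.003,0,0,1],[30,21,0,0.003,0,0,1],[20,14,0,0,0,0,1],[6,4,0,0,0,0,1],[0,0,0,0,0,0,1],[0,0,0,0,0,0,1],[0,0,0,0,0,0,1]]]'|grep pos; python3 go.py 570 75 165 2.094
python3 - <<'E'
from carts import *
c,im=snap("wrist","v_w.png")
cv2.imwrite("pics/v_full.png",im)
import pickle;pickle.dump(cams.calibration("wrist"),open("v.pkl","wb"))
E
```

```text
tool_pos: [0.5507, 0.0696, 0.1483]
tcp [550.7  69.6 148.3] q6 6 yaw 2.086 F [ 1.7  0.8 -4.5] w 27.8 t 43.8
total [  4.6 -18.6 -17.7] [ 0.054  0.011 -0.007] rows 1 each [  4.6 -18.6 -17.7] [ 0.054  0.011 -0.007]
```

View pics/v_w.png

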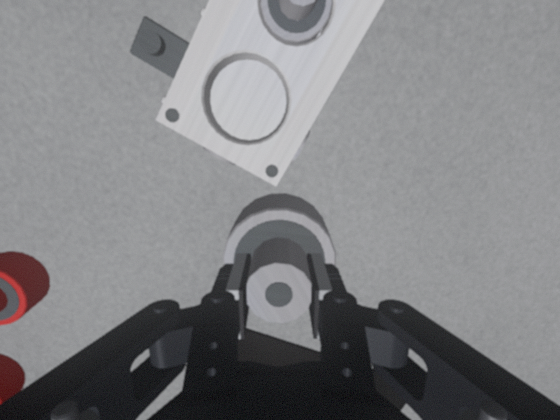

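```bash
python3 - <<'E'
from carts import *
import pickle;c=pickle.load(open("v.pkl","rb"))
H=lambda x,y:pl(c,x,y,.052)[:2]*1000
P=np.array([H(*p) for p in [(202,97),(290,100),(246,53),(247,145)]]);A=np.c_[2*P,np.ones(len(P))];s=np.linalg.lstsq(A,(P**2).sum(1),rcond=None)[0];print(s[:2],np.sqrt(s[2]+s[:2]@s[:2]))
E
python3 go.py 607.9 5.5 125 2.094
```

```text
[607.60316023   6.45606892] 31.305689445021798
tcp [550.7  69.9 148.3] q6 6 yaw 2.087 F [-0.3  0.  -5.1] w 27.6 t 43.9
total [ 84.5 -19.1  21.3] [ 0.054  0.012 -0.007] rows 3 each [28.2 -6.4  7.1] [ 0.018  0.004 -0.002]
```

```bash
python3 -m handwheel '[[[16,-4,0,0.015,0.003,-0.002,1],[24,-5,4,0.015,0.003,-0.002,1],[24,-5,6,0.014,0.003,-0.002,1],[14,-3,6,0.01,0.002,0,1],[4,-1,3,0,0,0,1],[0,0,0,0,0,0,1],[0,0,0,0,0,0,1]]]'|grep pos; python3 go.py 607.9 5.5 105 2.094
```

```text
tool_pos: [0.6105, 0.0156, 0.1245]
tcp [610.5  15.6 124.5] q6 14 yaw 2.106 F [-0.2  0.2 -4.4] w 27.8 t 44.5
total [ 7.4  7.4 19.4] [-0.002  0.002  0.012] rows 1 each [ 7.4  7.4 19.4] [-0.002  0.002  0.012]
```

```bash
python3 -m handwheel '[[[5,5,9,-0.002,0.002,0.008,1],[2,2,7,0,0,0.003,1],[0,0,2,0,0,0,1],[0,0,0,0,0,0,1],[0,0,0,0,0,0,1]]]'|grep pos; python3 go.py 607.9 5.5 99 2.094
```

```text
tool_pos: [0.6059, 0.0081, 0.1045]
tcp [605.9   8.1 104.5] q6 14 yaw 2.098 F [ 0.5  0.4 -5. ] w 27.7 t 44.9
total [ 3.3 -0.5  5.5] [0.002 0.001 0.004] rows 1 each [ 3.3 -0.5  5.5] [0.002 0.001 0.004]
```

```bash
python3 -m handwheel '[[[3.2,-0.5,2,0.002,0,0.004,1],[0,0,1.5,0,0,0,1],[0,0,0,0,0,0,1],[0,0,0,0,0,0,1]]]'|grep pos; python3 go.py 607.9 5.5 96 2.094
```

```text
tool_pos: [0.6086, 0.0058, 0.1017]
tcp [608.6   5.8 101.7] q6 14 yaw 2.094 F [ 0.   0.2 -5.6] w 27.5 t 45.2
total [-0.1  0.7  5.7] [-0.002  0.001 -0.   ] rows 1 each [-0.1  0.7  5.7] [-0.002  0.001 -0.   ]
```

```bash
python3 -m handwheel '[[[0,0.6,3,0,0,0,1],[0,0,3,0,0,0,1],[0,0,0,0,0,0,1]]]'|grep -E "pos|force"; for i in 1 2; do python3 -m handwheel '[[[0,0,3,0,0,0,1],[0,0,2.5,0,0,0,1],[0,0,0,0,0,0,1]]]'|grep -E "pos|force"; done
```

```text
tool_pos: [0.6084, 0.0055, 0.0957]
wrist_force: [-0.2, 0.6, -5.7]
tool_pos: [0.6083, 0.0055, 0.0895]
wrist_force: [-0.2, 0.3, -4.9]
tool_pos: [0.6083, 0.0055, 0.0832]
wrist_force: [-1.1, -0.6, -5.0]
```

```bash
for i in 1 2; do python3 -m handwheel '[[[0,0,3.5,0,0,0,1],[0,0,3.5,0,0,0,1],[0,0,0,0,0,0,1]]]'|grep -E "pos|force"; done; for i in 1 2 3; do python3 -m handwheel '[[[0,0,1.5,0,0,0,1],[0,0,1.5,0,0,0,1]]]'|grep -E "pos|force"; done
```

```text
tool_pos: [0.6082, 0.0055, 0.0754]
wrist_force: [0.5, 0.1, -5.3]
tool_pos: [0.6082, 0.0055, 0.0676]
wrist_force: [-0.2, 0.1, -4.4]
tool_pos: [0.6084, 0.0055, 0.0644]
wrist_force: [-0.2, 1.0, -5.1]
tool_pos: [0.6086, 0.0055, 0.0616]
wrist_force: [-4.1, 0.3, 6.6]
tool_pos: [0.6087, 0.0055, 0.0616]
wrist_force: [-5.1, 0.2, 3.8]
```

```bash
python3 -m handwheel '[[[0,0,0,0,0,0,0.4],[0,0,0,0,0,0,0.2],[0,0,0,0,0,0,0],[0,0,0,0,0,0,-0.1],[0,0,0,0,0,0,-0.1],[0,0,-8,0,0,0,-0.1],[0,0,-25,0,0,0,-0.1],[0,0,-38,0,0,0,-0.1],[0,0,-40,0,0,0,-1],[0,0,-40,0,0,0,-1],[0,0,-40,0,0,0,-1],[0,0,-40,0,0,0,-1],[0,0,-30,0,0,0,-1],[0,0,0,0,0,0,-1],[0,0,0,0,0,0,-1]]]';  python3 go.py 495 -240 330 2.094
python3 - <<'E'
from carts import *
c,im=snap("wrist","w_w.png")
c,im=snap("scene","w_s.png",(110,120,310,290),3.5)
E
```

```text
time: 48.22
tool_pos: [0.6097, 0.0041, 0.3446]
eef_rot: [[0.502, -0.865, 0.02], [-0.865, -0.502, -0.001], [0.011, -0.017, -1.0]]
wrist_force: [0.3, 0.2, -0.9]
width: 0.0856
tcp [609.7   4.1 344.6] q6 14 yaw 2.097 F [ 0.3  0.2 -0.9] w 85.6 t 48.2
total [153.4 222.   12.4] [-0.017 -0.011  0.003] rows 6 each [25.6 37.   2.1] [-0.003 -0.002  0.   ]
```

View pics/w_w.png

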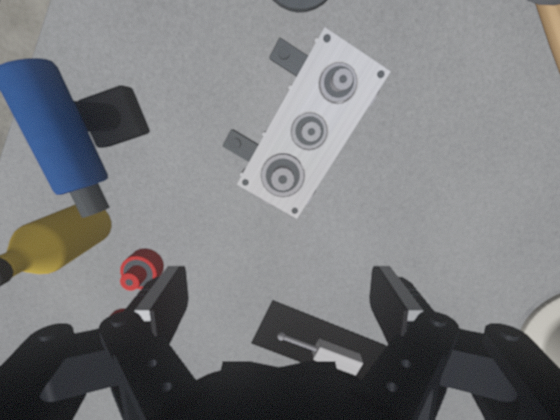

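View pics/w_s.png

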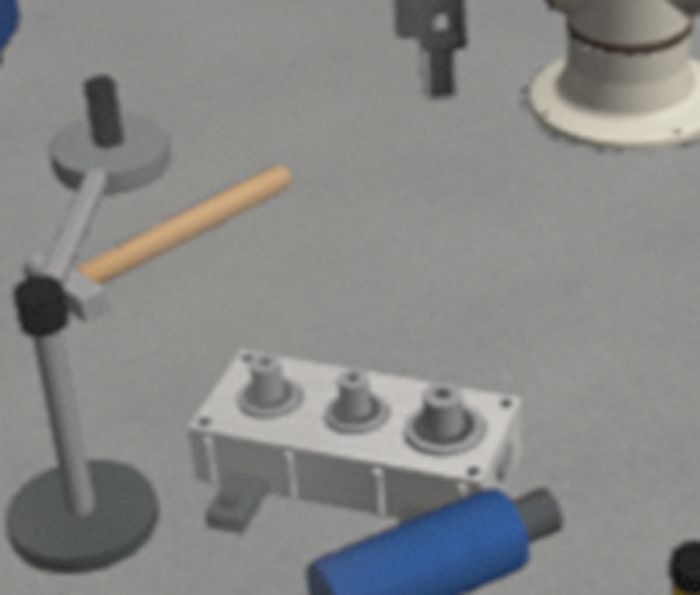

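```bash
python3 - <<'E'
from carts import *
c=cams.calibration("scene"); print(pl(c,138.9,143.4,.258)*1000, pl(c,110+110/3.5,120+147/3.5,.206)*1000)
E
python3 -m handwheel '[[[15,20,0,-0.003,-0.002,0,-1],[24,34,1,-0.003,-0.002,0,-1],[24,34,1,-0.003,-0.002,0,-1],[24,34,1,-0.003,-0.002,0,-1],[24,34,1,-0.002,-0.002,0,-1],[24,34,1,-0.002,0,0,-1],[12,16,0,0,0,0,-1],[0,0,0,0,0,0,-1],[0,0,0,0,0,0,-1],[0,0,0,0,0,0,-1]]]'|grep pos; python3 go.py 495 -240 330 2.094;python3 - <<'E'
from carts import *
c,im=snap("wrist","x_w.png")
E
```

```text
[ 522.74685927 -284.62845351  258.        ] [ 530.37841817 -281.55849538  206.        ]
tool_pos: [0.4968, -0.23, 0.3195]
tcp [ 496.8 -230.   319.5] q6 38 yaw 2.100 F [ 0.4 -0.4 -0.3] w 85.3 t 49.1
total [  7.6   6.9 -10.5] [0.029 0.021 0.006] rows 1 each [  7.6   6.9 -10.5] [0.029 0.021 0.006]
```

View pics/x_w.png

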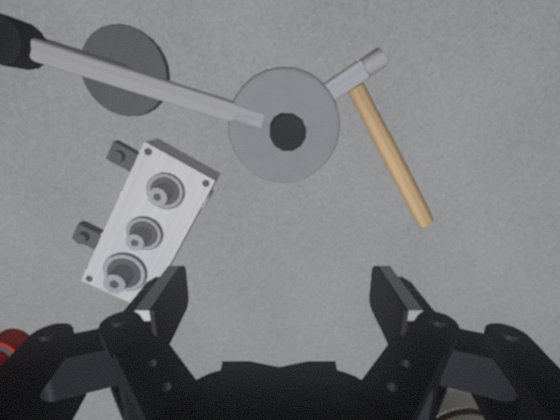

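```bash
python3 - <<'E'
from carts import *
c=cams.calibration("wrist")
g=pl(c,288,131,.258)*1000; h=pl(c,284,124.5,.206)*1000; f=pl(c,125,70,.012)*1000
print(g,h,f,np.linalg.norm((g-f)[:2]))
a0=np.arctan2(*(g-f)[:2][::-1]); m=np.array([608,-64.5]); 
P=f[:2]; print("a0",np.degrees(a0),"target",np.degrees(np.arctan2(*(m-P)[::-1])),np.linalg.norm(m-P))
E
python3 go.py 524 -285 275 2.094
```

```text
[ 522.5538538  -288.15464909  258.        ] [ 523.52171058 -289.5285878   206.        ] [ 725.41055579 -240.83625836   12.        ] 208.30235631250255
a0 -166.86995274404453 target 123.65699890148503 211.8483292903752
tcp [ 496.9 -229.5  319.3] q6 38 yaw 2.100 F [ 1.2  0.7 -0.4] w 85.3 t 49.2
total [62.5  3.4 43.1] [0.029 0.022 0.007] rows 2 each [31.2  1.7 21.6] [0.015 0.011 0.003]
```

```bash
python3 go.py 523 -288.5 280 2.094;python3 -m handwheel '[[[20,2,12,0.015,0.01,0.003,-1],[26,2,14,0.014,0.01,0.003,-1],[16,1,10,0,0.002,0,-1],[4,0,3,0,0,0,-1],[0,0,0,0,0,0,-1],[0,0,0,0,0,0,-1]]]'|grep pos; python3 go.py 523 -288.5 217 2.094;python3 - <<'E'
from carts import *
c,im=snap("wrist","y_w.png")
E
```

```text
tcp [ 496.9 -229.5  319.3] q6 38 yaw 2.100 F [ 1.2  0.7 -0.4] w 85.3 t 49.2
total [64.9  6.2 38.1] [0.029 0.022 0.007] rows 2 each [32.5  3.1 19.1] [0.015 0.011 0.003]
tool_pos: [0.5304, -0.2835, 0.2768]
tcp [ 530.4 -283.5  276.8] q6 43 yaw 2.107 F [1.1 0.3 0.2] w 84.9 t 49.7
total [ 0.5  9.  59.8] [-0.001  0.001  0.013] rows 2 each [ 0.3  4.5 29.9] [-0.     0.     0.006]
```

View pics/y_w.png

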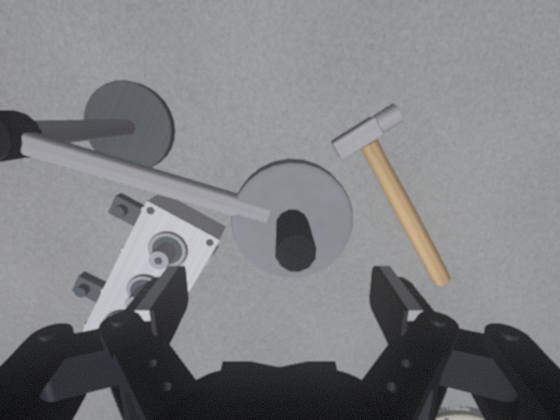

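```bash
python3 -m handwheel '[[[0,5,15,0,0,0.008,-1],[0,4,20,0,0,0.005,-1],[0,0,15,0,0,0,-1],[0,0,5,0,0,0,-1],[0,0,0,0,0,0,-1]]]'|grep pos; python3 go.py 523 -288.5 217 2.094;python3 - <<'E'
from carts import *
c,im=snap("wrist","z_w.png",(180,150,400,340),3)
E
```

```text
tool_pos: [0.5251, -0.2839, 0.2262]
tcp [ 525.1 -283.9  226.2] q6 43 yaw 2.100 F [-0.9 -0.3  0.5] w 85.5 t 50.2
total [2.9 4.2 9.2] [-0.008 -0.007  0.006] rows 1 each [2.9 4.2 9.2] [-0.008 -0.007  0.006]
```

View pics/z_w.png

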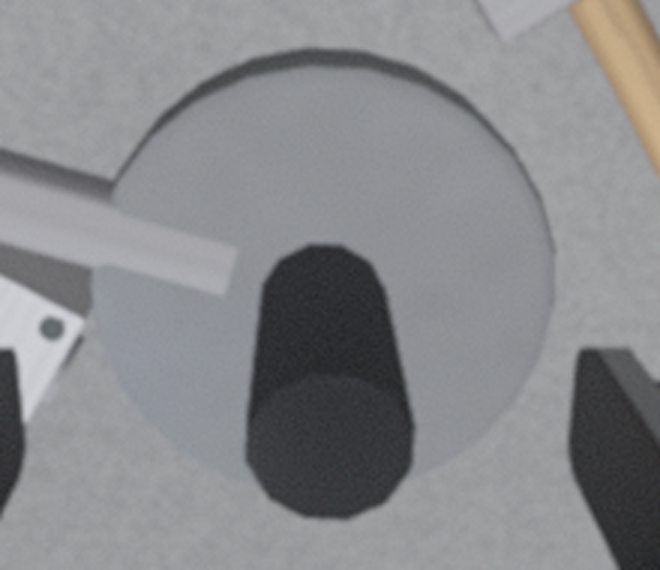

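```bash
python3 -m handwheel '[[[2.5,4,5,-0.006,-0.006,0.004,-1],[0,0,0,0,0,0,0],[0,0,0,0,0,0,0.5],[0,0,0,0,0,0,1],[0,0,0,0,0,0,1],[0,0,0,0,0,0,1],[0,0,0,0,0,0,1],[0,0,0,0,0,0,1]]]' 30
python3 - <<'E'
from carts import *
s=monitor.sense();R=s["eef_rot"];p=s["tool_pos"][:2]*1000
H=np.array([725.4,-240.8]);a0=np.arctan2(*(p-H)[::-1])%(2*np.pi); rr=np.linalg.norm(p-H); print(np.degrees(a0),rr)
a=a0; q=p
for k in range(1,13):
    a1=a0+(np.radians(123.7)-a0)*k/12; n=H+rr*np.array([np.cos(a1),np.sin(a1)])
    d=R.T@np.array([*(n-q),0]); q=n; print(k,n.round(1),d.round(1))
E
```

```text
time: 50.88
tool_pos: [0.523, -0.2894, 0.2269]
eef_rot: [[0.502, -0.865, 0.005], [-0.865, -0.502, -0.004], [0.006, -0.002, -1.0]]
wrist_force: [1.3, 0.4, -0.3]
width: 0.023
193.51094855320426 208.17781490526068
1 [ 519.1 -268.7] [-19.9  -7.1  -0.1]
2 [ 517.3 -247.6] [-19.1  -9.1  -0.1]
3 [ 517.7 -226.5] [-18.1 -10.9  -0.1]
4 [ 520.2 -205.5] [-16.9 -12.7  -0.1]
5 [ 524.9 -184.9] [-15.5 -14.4  -0.1]
6 [ 531.6 -164.9] [-14.  -15.9  -0. ]
7 [ 540.3 -145.6] [-12.3 -17.2  -0. ]
8 [ 550.9 -127.3] [-10.5 -18.4  -0. ]
9 [ 563.3 -110.2] [ -8.6 -19.3  -0. ]
10 [577.3 -94.5] [ -6.6 -20.1   0. ]
11 [592.9 -80.2] [ -4.5 -20.6   0. ]
12 [609.9 -67.6] [ -2.4 -21.    0. ]
```

```bash
python3 -m handwheel '[[[-10,-3.5,0,0,0,0,1],[-10,-3.5,0,0,0,0,1],[-9.5,-4.5,0,0,0,0,1],[-9.5,-4.5,0,0,0,0,1],[-9,-5.5,0,0,0,0,1],[-9,-5.5,0,0,0,0,1]]]'
cat > arc.py <<'E'
from carts import *
s=monitor.sense();R=s["eef_rot"];p=s["tool_pos"][:2]*1000
H=np.array([725.4,-240.8]);a0=np.arctan2(*(p-H)[::-1])%(2*np.pi); rr=np.linalg.norm(p-H); print(p,s["tool_pos"][2],np.degrees(a0),rr,s["width"],s["wrist_force"].round(1),"yaw",np.arctan2(R[1,0],R[0,0]),"tilt",R[:2,2].round(3))
q=p;N=max(1,int(np.ceil(abs(np.radians(123.7)-a0)/.1)))
for k in range(1,N+1):
    a1=a0+(np.radians(123.7)-a0)*k/N; n=H+208.2*np.array([np.cos(a1),np.sin(a1)])
    d=R.T@np.array([*(n-q),0]); q=n; print(k,n.round(1),d.round(1))
E
python3 arc.py
```

```text
time: 51.38
tool_pos: [0.5161, -0.2302, 0.2268]
eef_rot: [[0.493, -0.87, 0.004], [-0.87, -0.493, -0.012], [0.012, 0.002, -1.0]]
wrist_force: [-0.1, -5.5, -1.4]
width: 0.023
[ 516.13311242 -230.16975955] 0.2268279986589817 177.0920155972423 209.53670859687492 0.02295061241630742 [-0.1 -5.5 -1.4] yaw -1.0550803624143907 tilt [ 0.004 -0.012]
1 [ 519.4 -210.9] [-15.1 -12.3  -0.2]
2 [ 523.  -191.9] [-14.8 -12.6  -0.2]
3 [ 528.5 -173.3] [-13.5 -13.9  -0.2]
4 [ 535.6 -155.2] [-12.2 -15.1  -0.2]
5 [ 544.4 -137.9] [-10.7 -16.2  -0.2]
6 [ 554.7 -121.6] [ -9.2 -17.1  -0.2]
7 [ 566.6 -106.2] [ -7.5 -17.9  -0.1]
8 [579.8 -92. ] [ -5.8 -18.5  -0.1]
9 [594.3 -79.1] [ -4.1 -19.   -0.1]
10 [609.9 -67.6] [ -2.3 -19.3  -0.1]
```

Works; the lamp follows with about 5 N. Continue.

```bash
python3 -m handwheel '[[[-8,-6,0,0,0,0,1],[-8,-6,0,0,0,0,1],[-7.5,-6.5,0,0,0,0,1],[-7.5,-6.5,0,0,0,0,1],[-7,-7,0,0,0,0,1],[-7,-7,0,0,0,0,1]]]' >/dev/null; python3 arc.py
```

```text
[ 525.55346653 -168.34228746] 0.22672420057565934 160.0710379970305 212.57647340446124 0.02309305155699159 [ 0.1 -5.4 -0.7] yaw -1.0592163615440437 tilt [ 0.    -0.014]
1 [ 536.9 -152.4] [ -8.3 -17.7  -0.2]
2 [ 545.7 -135.7] [-10.3 -15.8  -0.2]
3 [ 555.9 -119.8] [ -8.8 -16.7  -0.2]
4 [ 567.6 -105. ] [ -7.2 -17.4  -0.2]
5 [580.5 -91.3] [ -5.6 -18.   -0.2]
6 [594.7 -78.8] [ -4.  -18.4  -0.2]
7 [609.9 -67.6] [ -2.3 -18.7  -0.2]
```

```bash
python3 -m handwheel '[[[-4,-9,0,0,0,0,1],[-4,-9,0,0,0,0,1],[-5,-8,0,0,0,0,1],[-5,-8,0,0,0,0,1],[-4,-9,0,0,0,0,1],[-4,-9,0,0,0,0,1]]]' >/dev/null; python3 arc.py
```

```text
[ 550.77894671 -112.38288044] 0.22659295676948335 143.66906685596302 216.7567042769494 0.02309777026002097 [-5.2 -2.1  2.9] yaw -1.060030174040767 tilt [-0.02 -0.01]
1 [ 569.  -103.3] [  1.  -20.4  -0.5]
2 [581.6 -90.2] [ -5.3 -17.3  -0.4]
3 [595.2 -78.3] [ -3.7 -17.7  -0.4]
4 [609.9 -67.6] [ -2.2 -18.   -0.4]
```

```bash
python3 -m handwheel '[[[0.5,-10,0,0,0,0,1],[0.5,-10,0,0,0,0,1],[-2.5,-8.5,0,0,0,0,1],[-2.5,-8.5,0,0,0,0,1]]]' >/dev/null; python3 arc.py;python3 - <<'E'
from carts import *
c,im=snap("scene","A_s.png",(110,120,310,290),3.5)
c,im=snap("wrist","A_w.png")
E
```

```text
[573.17868693 -82.1332573 ] 0.22655927507865428 133.812295902833 219.8782922258529 0.023082915434199193 [-1.4 -3.4  0.3] yaw -1.0597320556093048 tilt [-0.042 -0.002]
1 [595.1 -78.4] [  7.5 -20.9  -0.9]
2 [609.9 -67.6] [ -2.2 -18.2  -0.6]
```

View pics/A_w.png

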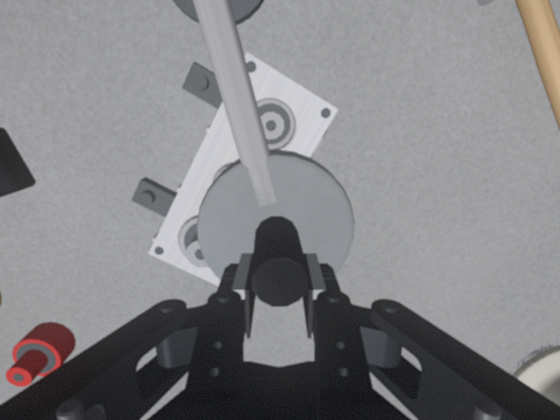

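View pics/A_s.png

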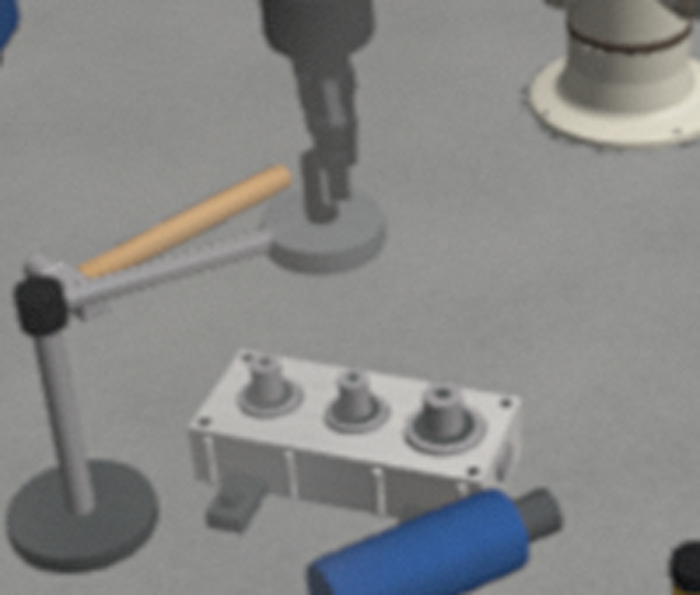

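```bash
python3 - <<'E'
from carts import *
c=cams.calibration("wrist"); h=pl(c,276,225,.206)[:2]*1000; H=np.array([725.4,-240.8]); print(h,np.linalg.norm(h-H),np.degrees(np.arctan2(*(h-H)[::-1])))
E
python3 go.py 609.9 -67.6 226.6 2.094
```

```text
[582.85421265 -94.07856148] 204.56412689951955 134.17297726232277
tcp [574.5 -81.  226.5] q6 22 yaw 2.083 F [-1.2  4.5  3.2] w 23.0 t 52.8
total [  5.7 -37.4  -1.5] [ 0.035  0.019 -0.011] rows 1 each [  5.7 -37.4  -1.5] [ 0.035  0.019 -0.011]
```

```bash
python3 -m handwheel '[[[0,-9,0,0.009,0.005,-0.002,1],[0,-9,0,0.009,0.005,-0.002,1],[0,-9,0,0.009,0.004,-0.002,1],[0,-6,0,0.005,0.004,-0.002,1],[0,0,0,0,0,0,1],[0,0,0,0,0,0,1]]]' >/dev/null; python3 arc.py;python3 - <<'E'
from carts import *
c,im=snap("wrist","B_w.png")
E
```

```text
[597.65189276 -59.64973196] 0.22676599576737455 125.19168870650715 221.6641570339497 0.022394363506735418 [-3.3 -2.2  3.3] yaw -1.0482051630865783 tilt [-0.018  0.004]
1 [609.9 -67.6] [13.  -6.6 -0.2]
```

View pics/B_w.png

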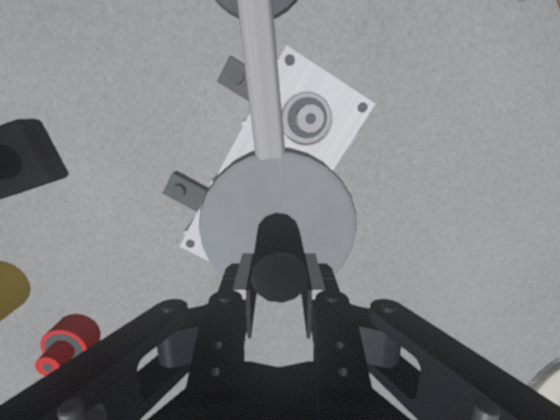

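Run:
```python
from carts import *
c=cams.calibration("wrist"); H=np.array([725.4,-240.8])
for v in (224,):
  h=pl(c,277.5,v,.206)[:2]*1000; print(h,np.linalg.norm(h-H),np.degrees(np.arctan2(*(h-H)[::-1])))
```

```text
[606.1286143  -73.39312819] 205.54980947146342 125.46850770207321
```

```bash
python3 -m handwheel '[[[0,0,0,0,0,0,0.4],[0,0,0,0,0,0,0.2],[0,0,0,0,0,0,0],[0,0,0,0,0,0,-0.5],[0,0,0,0,0,0,-1],[0,0,0,0,0,0,-1],[0,0,-8,0,0,0,-1],[0,0,-30,0,0,0,-1],[0,0,-38,0,0,0,-1],[0,0,-38,0,0,0,-1],[0,0,-25,0,0,0,-1],[-20,0,0,0,0,0,-1],[-30,0,0,0,0,0,-1],[-30,0,0,0,0,0,-1],[-30,0,0,0,0,0,-1],[0,0,0,0,0,0,-1],[0,0,0,0,0,0,-1],[0,0,0,0,0,0,-1],[0,0,0,0,0,0,-1]]]'
python3 - <<'E'
from carts import *
st()
c,im=snap("wrist","C_w.png")
c,im=snap("scene","C_s.png",(110,120,420,290),2.5)
c,im=snap("side","C_d.png",(180,130,400,310),3.3)
E
```

```text
time: 54.95
tool_pos: [0.5451, 0.0367, 0.3797]
eef_rot: [[0.497, -0.868, -0.007], [-0.868, -0.497, 0.007], [-0.01, 0.003, -1.0]]
wrist_force: [-0.1, -0.5, -1.1]
width: 0.0853
t 54.95 tcp [545.1  36.7 379.7] F [-0.1 -0.5 -1.1] w 85.3
R [[0.497, -0.868, -0.007], [-0.868, -0.497, 0.007], [-0.01, 0.003, -1.0]] q [ 21.  11.   6.  -1. -85.   9.]
```

View pics/C_w.png

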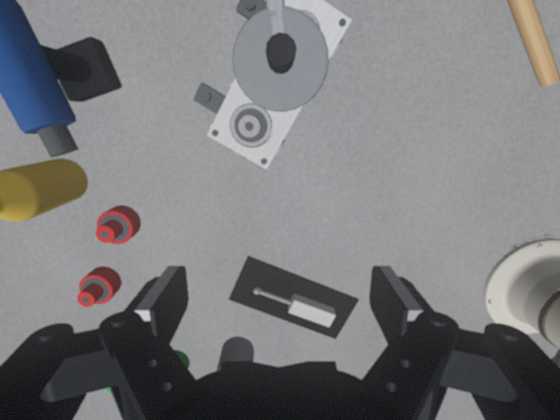

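View pics/C_s.png

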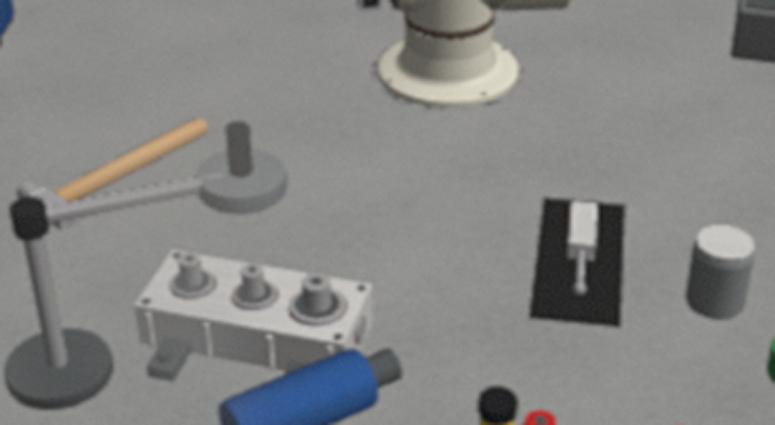

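View pics/C_d.png

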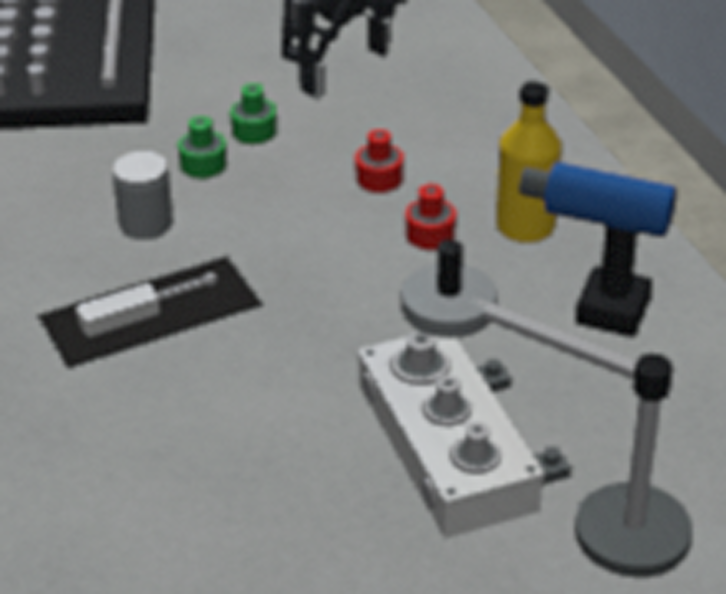

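Run:
```python
from carts import *
c=cams.calibration("wrist"); print("w",pl(c,280,60,.206)[:2]*1000,"ball",pl(c,258,291,.016)[:2]*1000)
c=cams.calibration("scene"); print("s",pl(c,110+238/2.5,120+127/2.5,.258)[:2]*1000, "end,mid,wide tops", [(pl(c,110+u/2.5,120+v/2.5,.086)[:2]*1000).round(1) for u,v in[(190,258),(253,269),(317,281)]])
f=lambda u,v:(pl(c,110+u/2.5,120+v/2.5,.028)[:2]*1000).round(1)
print("handle",f(573,204),f(597,204),f(568,249),f(593,252),"ball",pl(c,110+580/2.5,120+289/2.5,.016)[:2]*1000,"mat",[(pl(c,110+u/2.5,120+v/2.5,.004)[:2]*1000).round(1) for u,v in[(545,199),(625,205),(619,324),(531,317)]])
c=cams.calibration("side"); print("d",pl(c,180+450/3.3,130+247/3.3,.258)[:2]*1000)
```

```text
w [604.01252419 -70.27538013] ball [458.68700537 261.46974251]
s [605.197718   -68.03558317] end,mid,wide tops [array([ 607.1, -134. ]), array([607.6, -63.3]), array([609.4,   7.3])]
handle [321.2 231.5] [313.8 259.1] [410.7 240.2] [409.  268.4] ball [464.07297264 263.15172493] mat [array([285.4, 193. ]), array([272.6, 289.4]), array([498.1, 312. ]), array([511.3, 217.6])]
d [604.31862471 -74.82350425]
```

```bash
python3 -c "
from rig import hand_in; print(hand_in())"
```

```text
the job is handed in; nothing more can be done
None
```

I did every step and handed the job in at about 55 s of the 210 s. No verdict is reported, so what follows rests on my own force and camera checks.

- **Touch-offs:** the probe's ball pressed the near-left, near-right and left-end pads in that order. Each press lasted about 0.5 s at roughly 5, 5 and 8 N; the highest reading was about 14 N on the end pad, against the 40 N limit.
- **Probe:** it lies lengthwise on the mat, with its origin about 5 mm from the mat's centre.
- **Cartridges:** all three were on the bench and are in bores of their size, the two narrow ones in the end and middle bores. Each reached the floor within 0.2 mm of the expected height, with contact felt. The wide one had been knocked about 30 mm aside early on; I measured it again before picking it up.
- **Lamp:** I swung it by its grip, which slid about 10 mm in the jaws on the way. I released it with the head 5–11 mm from the housing's middle. The wrist and scene views put the head's y at -70 and -68 mm and the side view at -75 mm, all well inside the 30 mm limit.
- **Final state:** the hammer and the tin look unmoved in the last pictures, though I did not measure them. The gripper is clear of everything. None of my checks failed.

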